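# Clip the strike-off guide onto the prism mould

### The job

Get the cement mould ready for strike-off: first take the tamper off the mould and put it down in the white tray, then stand the yellow angle (the guide) on the bench with its upright back flush along its whole length against the mould's front wall (the side towards the robot), ends level with the mould's ends. Finally clip every spring clip on the bench over the guide and that wall together, pushed well down so that its jaws pinch both, and leave the bottles, jar and cup where they stand.

Things in the scene. Friction and masses are not known exactly. Their poses are not given: they have to be found in the camera images.
- mould: Two-gang steel prism mould, fixed to the bench: open box 120 (its x) x 260 (its y) x 55 high, walls 8 thick, floor 10 thick, one 8 mm partition along y in the middle, so that each trough is 48 wide in x. Origin: centre of underside. Its -x wall is the front wall (towards the robot).
- mould_edge (a point): Middle of the top outer edge of the mould's front wall (55 above the bench); axes as the mould: x runs from here into the mould (the 8 mm wall lies at x 0 to 8), y along the wall (its ends at y = +-130); the end walls are as high, z up.
- guide: Loose yellow aluminium angle (L section), 260 long (its y), standing on the bench: foot 48 wide (x from -24 to 24) and 8 thick, upright leg 8 thick at x = 16 to 24, 55 high. Its straight outer back face is x = +24. Origin: centre of the foot's underside. 0.45 kg.
- guide_left (a point): Point on the guide's back face at its +y end (guide x 24, y 130, z 30).
- guide_right (a point): Point on the guide's back face at its -y end (guide x 24, y -130, z 30).
- tamper: Dark brown tamper, a hard-rubber bar 150 (x) x 25 (y) x 14 (z) mm that lies across the top of the mould at the start. Origin: centre of underside.
- tray: White fixed tool tray, outside 120 (x) x 220 (y) x 30 high, walls and floor 5 thick, open at the top. Origin: centre of underside.
- clip1: Blue spring clip like a big bulldog clip (may be absent), standing on its jaws: 44 wide (x), 100 high, two mirrored halves hinged on a pin along x. The frame is the -y half's (it leans by half the opening); origin: underside, between the jaws. Handles end in round grips, radius 4, at y = +-29, z = 96 (66 over both): pinch them along y, about 8 N, to 34 over both, to open fully.
- clip1_pivot (a point): Middle of the blue clip's hinge pin, 50 above the underside of the jaws. The free throat below the pin is 37 deep.
- clip1_jaw (a joint): Opening of the blue clip in rad: 0 closed (8 mm gap between its rubber pads, 6 mm radius rollers along x at z = 6.5; heavy steel toes out to y = +-24), 0.7 fully open (36 mm gap); about 0.19 on a 16 mm thickness.
- clip2: Red spring clip like a big bulldog clip (may be absent), standing on its jaws: 44 wide (x), 100 high, two mirrored halves hinged on a pin along x. The frame is the -y half's (it leans by half the opening); origin: underside, between the jaws. Handles end in round grips, radius 4, at y = +-29, z = 96 (66 over both): pinch them along y, about 8 N, to 34 over both, to open fully.
- clip2_pivot (a point): Middle of the red clip's hinge pin, 50 above the underside of the jaws. The free throat below the pin is 37 deep.
- clip2_jaw (a joint): Opening of the red clip in rad: 0 closed (8 mm gap between its rubber pads, 6 mm radius rollers along x at z = 6.5; heavy steel toes out to y = +-24), 0.7 fully open (36 mm gap); about 0.19 on a 16 mm thickness.
- clip3: Green spring clip like a big bulldog clip (may be absent), standing on its jaws: 44 wide (x), 100 high, two mirrored halves hinged on a pin along x. The frame is the -y half's (it leans by half the opening); origin: underside, between the jaws. Handles end in round grips, radius 4, at y = +-29, z = 96 (66 over both): pinch them along y, about 8 N, to 34 over both, to open fully.
- clip3_pivot (a point): Middle of the green clip's hinge pin, 50 above the underside of the jaws. The free throat below the pin is 37 deep.
- clip3_jaw (a joint): Opening of the green clip in rad: 0 closed (8 mm gap between its rubber pads, 6 mm radius rollers along x at z = 6.5; heavy steel toes out to y = +-24), 0.7 fully open (36 mm gap); about 0.19 on a 16 mm thickness.
- clip4: Orange spring clip like a big bulldog clip (may be absent), standing on its jaws: 44 wide (x), 100 high, two mirrored halves hinged on a pin along x. The frame is the -y half's (it leans by half the opening); origin: underside, between the jaws. Handles end in round grips, radius 4, at y = +-29, z = 96 (66 over both): pinch them along y, about 8 N, to 34 over both, to open fully.
- clip4_pivot (a point): Middle of the orange clip's hinge pin, 50 above the underside of the jaws. The free throat below the pin is 37 deep.
- clip4_jaw (a joint): Opening of the orange clip in rad: 0 closed (8 mm gap between its rubber pads, 6 mm radius rollers along x at z = 6.5; heavy steel toes out to y = +-24), 0.7 fully open (36 mm gap); about 0.19 on a 16 mm thickness.
- swabs: Clear cup of cotton swabs, 72 across, 100 high; a bystander. Origin: centre of underside.
- spray: Blue spray bottle, 70 across, 180 high; a bystander. Origin: centre of underside.
- sample: Sample jar, 52 across, 75 high; a bystander. Origin: centre of underside.
- additive: Amber bottle, 60 across, 150 high; a bystander. Origin: centre of underside.
Not all that is in view belongs to the job. Of the things like the clip2, leave any that is purple; of the rest the larger one is meant.

How it is judged:
By the outcome, as a careful person would: the job done as asked, in the order asked, and still so for the second after the job is handed in, with the robot touching nothing.
Of clip1, clip2, clip3, clip4 only 2 to 4 are there at a start; the rules pass over those that are not, and their reading is None.
At some moment in a run one of guide, clip1, clip2, clip3, clip4 may be knocked a few centimetres aside while the robot is not near it.
Once in a run the grip may slacken for a moment while it holds something.
It also fails if it takes over 210 s, if anything falls off the work surface, if the arm or the gripper's body presses on something with over 40 N, if the wrist force passes 120 N, or if a joint passes its speed limit or range.

### The arm

A 6-joint arm with a two-finger parallel gripper is mounted at the origin on the work surface. World frame = base frame: x ahead of the robot, y to its left, z up, the work surface at z = 0. Lengths are in m, angles in rad, forces in N, time in s.
With the tool pointing down it reaches from about 0.35 to 0.95 m from the base axis. Payload 17.4 kg.
Tool frame: the origin (TCP) lies midway between the tips of the shut fingers; the grasp point (between the pads) lies 19 mm behind it; z points along the fingers, y is the line along which they close (so a half turn about z gives the same grasp; the last joint's range is limited). The gripper opens to 93 mm and grips with 3 to 60 N. Pads are 15 mm wide; open, the fingers measure 128 mm over their backs; the gripper's body (75 mm by 188 mm) begins 65 mm behind the grasp point.
Start: joints at [-1.346, 0.116, 1.442, -0, 1.584, -0.038], TCP at [0.175, -0.652, 0.219] pointing down, gripper open.
Joint ranges: [-2.83, 2.83], [-0.83, 2.19], [0.07, 2.5], [-1.14, 4.28], [0.01, 3], [-2.97, 2.97]. Speed limits (rad/s): [1.89, 1.89, 2.22, 3.14, 3.14, 3.14].

### API

Orientations are given as a rotation vector (axis times angle).
In Python, from rig import env gives the robot as it stands. The module is installed in compiled form; this text tells all that it offers.
- The arm moves only by the tool servo_tool, never from a script. Its argument "plan" is a list of rows, each an object of numbers: "wx", "wy", "wz": the turn, a rotation vector about the tool's x, y, z in rad; "x", "y", "z": the shift along the tool's x, y, z in cm; "jaw": the finger opening in cm, from 0 to 9.3. A call has 1 to 8 rows; each row shifts and turns the commanded pose from where the row before left it, along the tool's axes as they then stand; what a row does not reach is not made up. A row lasts 1/8 s, in which the tool goes at most 62.5 mm and 10.7 degrees, less where a joint would pass 70% of its speed; a pose out of reach is approached as far as the arm can. A call with a gripper value outside its range is refused whole. The fingers move at their own pace and stop on an object; the grip force is fixed at half the most. Time passes only in rows, so rows that do not move let the fingers close. It gives the time, the measured TCP pose, the force, the opening and the grip force at its end, in the units of the state.
- env.read_state(): the state, without advancing time (a new reading comes with each control period).
- env.read_camera(name): name is "scene" or "top" or "wrist"; returns (picture, depth): 420x560x3 uint8, blue, green, red; 420x560 float32, m along the optical axis (not along the pixel's ray), 0 where there is no reading.
- env.get_calibration(name): a dict with "vfov" (degrees; the focal length in pixels is half the picture's height over the tangent of half this angle, whatever the lens; pixels are square), "cx", "cy" (the principal point, pixels), "rvec" (rotation vector, rad) and "tvec" (3), from world to camera coordinates, as OpenCV has them. Camera axes: x right, y down, z forward; pixel columns grow to the right and rows downward; lengths in m; the calibration is good to about 2 mm. The wrist camera is an equidistant fisheye: a pixel r from the principal point sees the ray r / f radians off the axis. A picture is of the moment at which its call begins: read the wrist's pose just before it. get_calibration takes no time and is no camera call; for the wrist camera it gives the pose at the moment of the call.
- env.job_done(): hands the job in; it is judged then, once.
The state is a dict: "clock": time; "qpos": joint angles; "joint_vel": joint speeds; "joint_efforts": joint torques, N m; "position": TCP position; "tcp_rot": TCP orientation; "force": force on the tool from outside, world axes, zero at the start; "ft_torque": the same for the moment, N m; "opening": finger opening in m; "grip_force": force on a finger pad.
Only numpy, scipy, OpenCV 4.12 (cv2) and the standard library are available. Lean on these libraries where they do the work, as an engineer would, in place of code of your own. Each camera call takes 0.05 s, during which the arm holds its last target. There are 200 camera calls.

## Working session

There is one attempt and no reset: what is moved stays moved. The work goes in short steps, Python scripts to look and compute and a tool call to move; the robot and the scene stay as the last step left them, time stands still between calls to the robot, and variables do not carry over. Pictures are saved under pics/ and viewed, at most 14 in all, crops included, and the job is handed in when it is done.

Besides the shell and the picture viewer there is one more tool, called after ">>>" by a JSON object that holds its "method" and its "body". servo_tool: Moves the arm, as the interface text tells. Its arguments: {"type":"object","properties":{"plan":{"type":"array","items":{"type":"object","properties":{"wx":{"type":"number"},"wy":{"type":"number"},"wz":{"type":"number"},"x":{"type":"number"},"y":{"type":"number"},"z":{"type":"number"},"jaw":{"type":"number"}}}}},"required":["plan"]}

```bash
mkdir -p pics; ls
cat > h.py <<'E'
import numpy as np, cv2
from rig import env
def cal(n):
    c=env.get_calibration(n); f=210/np.tan(np.radians(c['vfov']/2)); R=cv2.Rodrigues(np.array(c['rvec'],float))[0]
    return f,c['cx'],c['cy'],R,np.array(c['tvec'],float).ravel()
def cloud(n,c,depth):
    f,cx,cy,R,t=c; v,u=np.mgrid[:420,:560]; x=(u-cx)/f;y=(v-cy)/f
    if n=='wrist':
        r=np.hypot(x,y); k=np.where(r>1e-9,np.tan(np.minimum(r,1.5))/np.maximum(r,1e-9),1); x=x*k;y=y*k
    p=np.stack([x*depth,y*depth,depth],-1)
    return (p-t)@R
def look(n):
    c=cal(n); im,d=env.read_camera(n); P=cloud(n,c,d); P[d<=0]=np.nan
    return im,P,c
E
python3 - <<'E'
from h import *
s=env.read_state(); print({k:np.round(v,3) for k,v in s.items()})
for n in('scene','top','wrist'):
    im,P,c=look(n); cv2.imwrite(f'pics/{n}0.png',im); np.save(f'{n}0.npy',P)
    print(n,c[0],np.round(-c[3].T@c[4],3),np.round(c[3][2],3))
E
```

```text
pics
{'clock': np.float64(0.0), 'qpos': array([-1.346,  0.116,  1.442,  0.   ,  1.584, -0.038]), 'joint_vel': array([0.   , 0.001, 0.   , 0.002, 0.   , 0.   ]), 'joint_efforts': array([-2.0000e-03, -7.2126e+01, -6.2261e+01,  7.8000e-02,  2.4000e-02,
       -0.0000e+00]), 'position': array([ 0.175, -0.652,  0.218]), 'tcp_rot': array([-3.113, -0.411,  0.   ]), 'force': array([0.747, 0.772, 0.31 ]), 'ft_torque': array([0.026, 0.02 , 0.035]), 'grip_force': np.float64(0.0), 'opening': np.float64(0.093)}
scene 414.4508691861011 [1.247 0.115 1.031] [-0.567 -0.115 -0.816]
top 421.73552873337513 [ 0.511 -0.032  1.149] [ 0.072 -0.009 -0.997]
wrist 325.19226210127806 [ 0.244 -0.634  0.385] [-0.245 -0.065 -0.967]
```

View pics/top0.png

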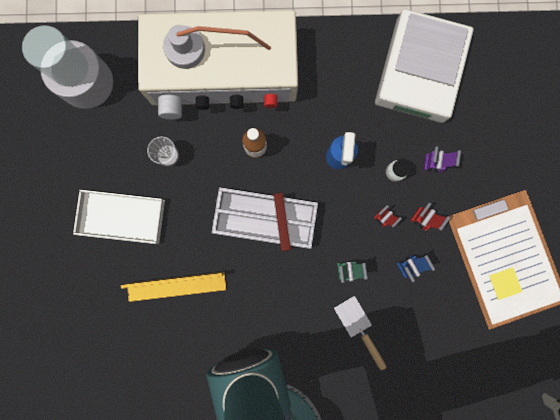

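View pics/scene0.png

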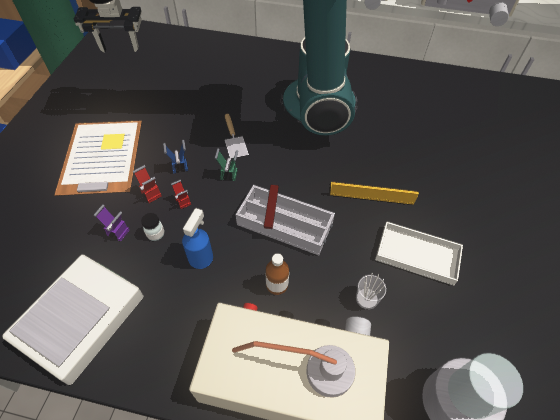

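The top view shows the mould at about (265,217) with the tamper across it at (282,222) and the tray at (119,217). The yellow guide is at (177,287). The clips are green (350,271), blue (417,266) and large red (431,217). The small red (388,217) and the purple clip are to be left alone, and there is no orange one.

```bash
cat >> h.py <<'E'
def hsvmask(im,lo,hi):
    h=cv2.cvtColor(im,cv2.COLOR_BGR2HSV)
    if lo[0]>hi[0]: return (cv2.inRange(h,np.array([lo[0],*lo[1:]]),np.array([179,*hi[1:]]))|cv2.inRange(h,np.array([0,*lo[1:]]),np.array(hi)))>0
    return cv2.inRange(h,np.array(lo),np.array(hi))>0
COL=dict(yellow=((18,120,80),(32,255,255)),blue=((102,100,30),(125,255,255)),green=((50,50,20),(88,255,255)),red=((172,120,40),(5,255,255)))
def comps(m,mn=25):
    n,l,st,ce=cv2.connectedComponentsWithStats(m.astype(np.uint8),connectivity=8)
    return [(l==i,st[i],ce[i]) for i in range(1,n) if st[i][4]>=mn]
def rect(pts):
    (c,(w,h),a)=cv2.minAreaRect((pts[:,:2]*1000).astype(np.float32)); return np.round(c,1),np.round((w,h),1),round(a,1)
E
python3 - <<'E'
from h import *
P=np.load('top0.npy'); im=cv2.imread('pics/top0.png')
print('table z',np.nanmedian(P[330:400,400:500,2]))
for k,(a,b) in COL.items():
    for m,st,ce in comps(hsvmask(im,a,b)):
        p=P[m]; p=p[np.isfinite(p[:,0])]
        if len(p)<10: continue
        print(k,st,np.round(p.mean(0),3),'zmax',np.round(np.percentile(p[:,2],[5,50,95]),3),rect(p))
# yellow upper/lower
m=hsvmask(im,*COL['yellow']); m[:, :100]=0; m[:,240:]=0
p=P[m]; print('leg',rect(p[p[:,2]>.048]),'foot',rect(p[p[:,2]<.02]))
# mould rim
Z=P[...,2]; reg=np.zeros(Z.shape,bool); reg[180:255,205:325]=1
p=P[reg&(abs(Z-.055)<.004)]; print('mould rim',rect(p),len(p))
p=P[reg&(Z>.063)]; print('tamper',rect(p),np.median(p[:,2]))
reg=np.zeros(Z.shape,bool); reg[180:250,65:170]=1
p=P[reg&(abs(Z-.03)<.004)]; print('tray',rect(p),len(p))
big=cv2.resize(im[190:300,320:470],None,fx=5,fy=5,interpolation=cv2.INTER_CUBIC); cv2.imwrite('pics/crop1.png',big)
E
```

```text
table z 0.00017214455466081215
yellow [490 268  31  31 615] [ 0.384 -0.649  0.006] zmax [0.003 0.006 0.009] (array([ 384.2, -649.7]), array([67., 70.]), 17.9)
yellow [ 120  272  106   30 1818] [0.402 0.236 0.016] zmax [0.002 0.009 0.056] (array([401.4, 245.9]), array([ 51.6, 282.5]), 5.1)
blue [326 135  23  34 433] [ 0.733 -0.192  0.087] zmax [0.011 0.103 0.13 ] (array([ 736.9, -201.8]), array([69. , 49.1]), 28.0)
blue [354 141   4  18  49] [ 0.745 -0.248  0.07 ] zmax [-0.002  0.103  0.112] (array([ 751.7, -252.1]), array([25.6, 63.7]), 52.6)
blue [409 255  22  18 195] [ 0.447 -0.403  0.063] zmax [0.013 0.066 0.089] (array([ 439.3, -413.6]), array([70.6, 33.1]), 46.9)
blue [397 261  18  17 135] [ 0.433 -0.371  0.03 ] zmax [0.003 0.028 0.063] (array([ 428.7, -380.7]), array([57.2, 31.5]), 30.6)
green [394 106  37  12 115] [ 0.855 -0.411  0.033] zmax [0.021 0.033 0.045] (array([ 854.2, -412.8]), array([94.1,  4. ]), 73.4)
green [351 261  13  19 170] [ 0.435 -0.239  0.064] zmax [0.019 0.067 0.091] (array([ 429.7, -242.7]), array([58.2, 28.9]), 22.9)
green [337 263  12  18 112] [ 0.433 -
[... 975 characters left out ...]
 208  15  13  72] [ 0.577 -0.315  0.027] zmax [-0.     0.031  0.054] (array([ 581.3, -322.8]), array([23. , 46.4]), 31.9)
red [422 213  24  18 202] [ 0.552 -0.445  0.063] zmax [0.002 0.067 0.091] (array([ 556.3, -461.6]), array([40.9, 65.6]), 53.1)
red [382 214  17  13 102] [ 0.56  -0.335  0.047] zmax [-0.001  0.051  0.074] (array([ 562.9, -343.9]), array([23.9, 49.1]), 43.3)
leg (array([423.9, 237. ]), array([  8.2, 258. ]), 5.0) foot (array([397.8, 245.3]), array([ 49.1, 282.1]), 6.1)
mould rim (array([578.4,  -5.3]), array([260.3, 120.1]), 79.4) 1038
tamper (array([565.9, -49.3]), array([149.4,  24.9]), 6.1) 0.06929649693419547
tray (array([594.5, 385.1]), array([222.3, 120. ]), 81.9) 482
```

View pics/crop1.png

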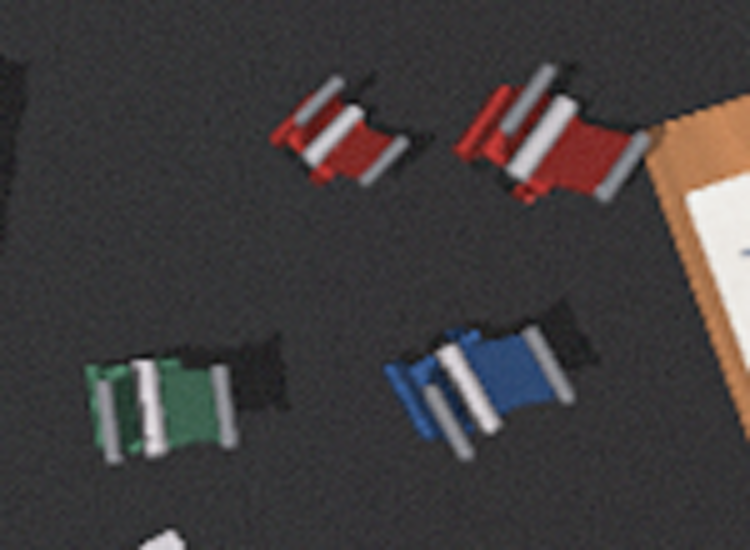

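The crop shows each clip's two grey grip bars and its paler pin bar, so position and yaw can be measured. I'll start with the tamper.

```bash
cat >> h.py <<'E'
from scipy.spatial.transform import Rotation as Ro
def go(x,y,z,phi):
    """print turn wz and the following shift (cm, tool axes) to reach world xyz(m), tool y (closing) along phi deg (mod 180)"""
    s=env.read_state(); R=Ro.from_rotvec(s['tcp_rot']).as_matrix()
    cur=np.degrees(np.arctan2(R[1,1],R[0,1])); tilt=np.degrees(np.arccos(-R[2,2]))
    d=np.array([x,y,z])-s['position']; q=s['qpos']; dq1=np.arctan2(y,x)-np.arctan2(s['position'][1],s['position'][0])
    print('clock',round(float(s['clock']),2),'pos',np.round(s['position'],4),'close dir',round(cur,2),'tilt',round(tilt,2),'q6',round(q[5],2),'open',round(float(s['opening']),4),'F',np.round(s['force'],1))
    e=(phi-cur+90)%180-90
    for t in (e,e-180*np.sign(e)):
        Rn=Ro.from_euler('z',t,degrees=True).as_matrix()@R
        print(' turn wz',round(-np.radians(t),3),'q6->',round(q[5]+dq1-np.radians(t),2),'shift cm',np.round(Rn.T@d*100,2))
E
python3 - <<'E'
from h import *
t=np.radians(6.1); p=np.array([.5659,-.0493])+.032*np.array([np.cos(t),np.sin(t)]); print(p)
go(p[0],p[1],.12,96.1)
s=env.read_state();print(np.round(Ro.from_rotvec(s['tcp_rot']).as_matrix(),3))
E
```

```text
[ 0.59771881 -0.04589955]
clock 0.15 pos [ 0.1753 -0.6517  0.2181] close dir -74.94 tilt 0.05 q6 -0.04 open 0.093 F [ 0.4 -0.1  0.3]
 turn wz 0.156 q6-> 1.35 shift cm [ 48.44 -55.74   9.86]
 turn wz -2.985 q6-> -1.79 shift cm [-48.44  55.75   9.75]
[[ 0.966  0.26  -0.   ]
 [ 0.26  -0.966  0.001]
 [ 0.    -0.001 -1.   ]]
```

>>> {"method": "servo_tool", "body": {"plan": [{"wz": 0.156, "jaw": 6}, {"x": 4, "y": -4.6}, {"x": 4, "y": -4.6}, {"x": 4, "y": -4.6}, {"x": 4, "y": -4.6}, {"x": 4, "y": -4.6}, {"x": 4, "y": -4.6}, {"x": 4, "y": -4.6}]}}

```text
schema error: expected keys wx, wy, wz, x, y, z, jaw
```

>>> {"method": "servo_tool", "body": {"plan": [{"x": 4, "y": -4.6}, {"x": 4, "y": -4.6}, {"x": 4, "y": -4.6}, {"x": 4, "y": -4.6}, {"x": 4, "y": -4.6, "z": 3}, {"x": 0.5, "y": -0.5, "z": 5}, {}]}}

```text
schema error: expected keys wx, wy, wz, x, y, z, jaw
```

Run:
```python
from h import *
go(.5977,-.0459,.053,96.1)
im,P,c=look('wrist'); cv2.imwrite('pics/w1.png',im)
m=hsvmask(im,(172,80,20),(8,255,255))
for mm,st,ce in comps(m,200):
    p=P[mm]; p=p[np.isfinite(p[:,0])]; print(st,rect(p),np.median(p[:,2]))
```

```text
clock 0.15 pos [ 0.1753 -0.6517  0.2181] close dir -74.94 tilt 0.05 q6 -0.04 open 0.093 F [ 0.4 -0.1  0.3]
 turn wz 0.156 q6-> 1.35 shift cm [ 48.44 -55.73  16.56]
 turn wz -2.985 q6-> -1.79 shift cm [-48.44  55.76  16.45]
```

View pics/w1.png

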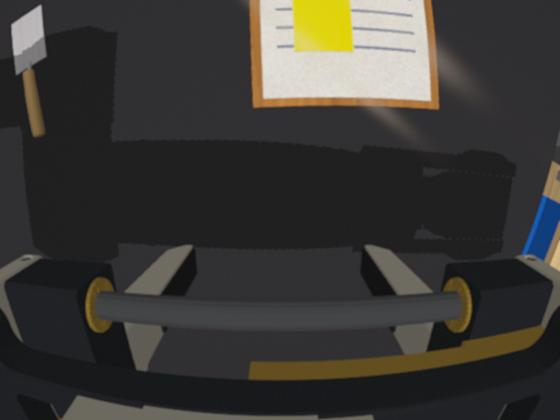

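The move was refused because every row needs all the keys. The wrist view shows the fingers at (150,300) and (410,300), with the clipboard ahead at the top.

>>> {"method": "servo_tool", "body": {"plan": [{"x": 0, "y": 0, "z": 0, "wx": 0, "wy": 0, "wz": 0.156, "jaw": 6}, {"x": 4, "y": -4.6, "z": 0, "wx": 0, "wy": 0, "wz": 0, "jaw": 6}, {"x": 4, "y": -4.6, "z": 0, "wx": 0, "wy": 0, "wz": 0, "jaw": 6}, {"x": 4, "y": -4.6, "z": 0, "wx": 0, "wy": 0, "wz": 0, "jaw": 6}, {"x": 4, "y": -4.6, "z": 0, "wx": 0, "wy": 0, "wz": 0, "jaw": 6}, {"x": 4, "y": -4.6, "z": 0, "wx": 0, "wy": 0, "wz": 0, "jaw": 6}, {"x": 4, "y": -4.6, "z": 0, "wx": 0, "wy": 0, "wz": 0, "jaw": 6}, {"x": 4, "y": -4.6, "z": 0, "wx": 0, "wy": 0, "wz": 0, "jaw": 6}]}}

```text
clock: 1.2
position: [0.4201, -0.3, 0.2188]
tcp_rot: [3.137, 0.167, 0.001]
force: [1.0, -0.2, 0.4]
opening: 0.0599
grip_force: 0.0
```

>>> {"method": "servo_tool", "body": {"plan": [{"x": 4, "y": -4.6, "z": 0, "wx": 0, "wy": 0, "wz": 0, "jaw": 6}, {"x": 4, "y": -4.6, "z": 0, "wx": 0, "wy": 0, "wz": 0, "jaw": 6}, {"x": 4, "y": -4.6, "z": 0, "wx": 0, "wy": 0, "wz": 0, "jaw": 6}, {"x": 4, "y": -4.6, "z": 0, "wx": 0, "wy": 0, "wz": 0, "jaw": 6}, {"x": 4, "y": -4.6, "z": 0, "wx": 0, "wy": 0, "wz": 0, "jaw": 6}, {"x": 0.5, "y": -0.5, "z": 5, "wx": 0, "wy": 0, "wz": 0, "jaw": 6}, {"x": 0, "y": 0, "z": 4, "wx": 0, "wy": 0, "wz": 0, "jaw": 6}, {"x": 0, "y": 0, "z": 0, "wx": 0, "wy": 0, "wz": 0, "jaw": 6}]}}

```text
clock: 2.2
position: [0.5968, -0.046, 0.1257]
tcp_rot: [-3.136, -0.168, 0.008]
force: [-0.0, 0.8, 0.9]
opening: 0.06
grip_force: 0.0
```

Run:
```python
from h import *
go(.5977,-.0459,.053,96.1)
im,P,c=look('wrist'); cv2.imwrite('pics/w1.png',im)
m=hsvmask(im,(172,80,20),(8,255,255))
for mm,st,ce in comps(m,200):
    p=P[mm]; p=p[np.isfinite(p[:,0])]; print(st,rect(p),np.median(p[:,2]))
```

```text
clock 2.2 pos [ 0.5968 -0.046   0.1257] close dir -83.86 tilt 0.3 q6 1.34 open 0.06 F [-0.   0.8  0.9]
 turn wz 0.001 q6-> 1.35 shift cm [0.13 0.01 7.27]
 turn wz -3.141 q6-> -1.8 shift cm [-0.05  0.    7.27]
[ 263  169   35  131 4181] (array([591.4, -48.4]), array([99., 26.]), 5.7) 0.07028080990202075
[498 235  56  30 740] (array([ 593.7, -262.7]), array([286.7,  36. ]), 76.9) 0.016978463715536657
[264 330  31  19 562] (array([529.7, -49.8]), array([187.4,  31.1]), 8.8) 0.07040387286014543
```

>>> {"method": "servo_tool", "body": {"plan": [{"x": 0.1, "y": 0, "z": 4, "wx": 0, "wy": 0, "wz": 0, "jaw": 6}, {"x": 0, "y": 0, "z": 3.2, "wx": 0, "wy": 0, "wz": 0, "jaw": 6}, {"x": 0, "y": 0, "z": 0, "wx": 0, "wy": 0, "wz": 0, "jaw": 6}, {"x": 0, "y": 0, "z": 0, "wx": 0, "wy": 0, "wz": 0, "jaw": 1.5}, {"x": 0, "y": 0, "z": 0, "wx": 0, "wy": 0, "wz": 0, "jaw": 1.5}, {"x": 0, "y": 0, "z": 0, "wx": 0, "wy": 0, "wz": 0, "jaw": 1.5}, {"x": 0, "y": 0, "z": 0, "wx": 0, "wy": 0, "wz": 0, "jaw": 1.5}, {"x": 0, "y": 0, "z": -1, "wx": 0, "wy": 0, "wz": 0, "jaw": 1.5}]}}

```text
clock: 3.25
position: [0.5988, -0.0461, 0.0664]
tcp_rot: [-3.137, -0.168, 0.002]
force: [0.6, 0.3, 0.1]
opening: 0.0248
grip_force: 30.0
```

>>> {"method": "servo_tool", "body": {"plan": [{"x": 0, "y": 0, "z": -4, "wx": 0, "wy": 0, "wz": 0, "jaw": 1.5}, {"x": 0, "y": 0, "z": -4, "wx": 0, "wy": 0, "wz": 0, "jaw": 1.5}, {"x": 0, "y": 0, "z": -4, "wx": 0, "wy": 0, "wz": 0, "jaw": 1.5}, {"x": 0, "y": 0, "z": 0, "wx": 0, "wy": 0, "wz": 0, "jaw": 1.5}]}}

```text
clock: 3.75
position: [0.6003, -0.0463, 0.1908]
tcp_rot: [3.136, 0.168, 0.009]
force: [-0.3, -1.1, -1.3]
opening: 0.0242
grip_force: 30.0
```

Run:
```python
from h import *
# tamper centre is 32 mm behind (tamper -x) the grasp; in tray, tamper x -> tray +y (81.9deg)
t=np.radians(81.9); p=np.array([.5945,.3851])+.032*np.array([np.cos(t),np.sin(t)]); print(p)
go(p[0],p[1],.14,171.9); go(p[0],p[1],.0085,171.9)
```

```text
[0.59900884 0.41678076]
clock 3.75 pos [ 0.6003 -0.0463  0.1908] close dir -83.88 tilt 0.32 q6 1.34 open 0.0242 F [-0.3 -1.1 -1.3]
 turn wz -1.323 q6-> 0.71 shift cm [45.8  -6.66  5.32]
 turn wz 1.819 q6-> 3.85 shift cm [-45.85   6.65   4.84]
clock 3.75 pos [ 0.6003 -0.0463  0.1908] close dir -83.88 tilt 0.32 q6 1.34 open 0.0242 F [-0.3 -1.1 -1.3]
 turn wz -1.323 q6-> 0.71 shift cm [45.73 -6.68 18.47]
 turn wz 1.819 q6-> 3.85 shift cm [-45.92   6.63  17.99]
```

>>> {"method": "servo_tool", "body": {"plan": [{"x": 0, "y": 0, "z": 0, "wx": 0, "wy": 0, "wz": -0.165, "jaw": 1.5}, {"x": 0, "y": 0, "z": 0, "wx": 0, "wy": 0, "wz": -0.165, "jaw": 1.5}, {"x": 0, "y": 0, "z": 0, "wx": 0, "wy": 0, "wz": -0.165, "jaw": 1.5}, {"x": 0, "y": 0, "z": 0, "wx": 0, "wy": 0, "wz": -0.165, "jaw": 1.5}, {"x": 0, "y": 0, "z": 0, "wx": 0, "wy": 0, "wz": -0.165, "jaw": 1.5}, {"x": 0, "y": 0, "z": 0, "wx": 0, "wy": 0, "wz": -0.165, "jaw": 1.5}, {"x": 0, "y": 0, "z": 0, "wx": 0, "wy": 0, "wz": -0.165, "jaw": 1.5}, {"x": 0, "y": 0, "z": 0, "wx": 0, "wy": 0, "wz": -0.165, "jaw": 1.5}]}}

```text
clock: 4.75
position: [0.5988, -0.0461, 0.1857]
tcp_rot: [-2.369, -2.062, 0.001]
force: [0.2, 0.8, -1.2]
opening: 0.0245
grip_force: 30.0
```

>>> {"method": "servo_tool", "body": {"plan": [{"x": 5.7, "y": -0.8, "z": 0, "wx": 0, "wy": 0, "wz": 0, "jaw": 1.5}, {"x": 5.7, "y": -0.8, "z": 0, "wx": 0, "wy": 0, "wz": 0, "jaw": 1.5}, {"x": 5.7, "y": -0.8, "z": 0, "wx": 0, "wy": 0, "wz": 0, "jaw": 1.5}, {"x": 5.7, "y": -0.8, "z": 0, "wx": 0, "wy": 0, "wz": 0, "jaw": 1.5}, {"x": 5.7, "y": -0.8, "z": 0, "wx": 0, "wy": 0, "wz": 0, "jaw": 1.5}, {"x": 5.7, "y": -0.8, "z": 0, "wx": 0, "wy": 0, "wz": 0, "jaw": 1.5}, {"x": 5.7, "y": -0.9, "z": 0, "wx": 0, "wy": 0, "wz": 0, "jaw": 1.5}, {"x": 5.8, "y": -0.9, "z": 0, "wx": 0, "wy": 0, "wz": 0, "jaw": 1.5}]}}

```text
clock: 5.75
position: [0.5989, 0.4173, 0.1856]
tcp_rot: [-2.375, -2.056, 0.002]
force: [1.0, -0.5, 0.4]
opening: 0.0246
grip_force: 30.0
```

Run:
```python
from h import *
go(.5990,.4168,.0085,171.9)
im,P,c=look('top'); cv2.imwrite('pics/t2.png',im)
m=hsvmask(im,(172,80,20),(8,255,200))
for mm,st,ce in comps(m,60):
    p=P[mm]; p=p[np.isfinite(p[:,0])]; print(st,rect(p),np.median(p[:,2]))
```

```text
clock 5.75 pos [0.5989 0.4173 0.1856] close dir -8.25 tilt 0.07 q6 0.72 open 0.0246 F [ 1.  -0.5  0.4]
 turn wz -0.003 q6-> 0.71 shift cm [-0.03  0.03 17.71]
 turn wz 3.139 q6-> 3.86 shift cm [ 0.06 -0.   17.71]
[263  93  15  16 155] (array([885. , -30.1]), array([31.2, 39.3]), 2.9) 0.07166525037901336
[ 69 204  56  16 559] (array([592.1, 369.6]), array([124.1,  25. ]), 80.7) 0.19795951116007093
[410 207  20  17 160] (array([ 579.5, -425.8]), array([38.7, 59.5]), 49.2) 0.02521204650326857
[374 208  15  13  78] (array([ 583.3, -320.4]), array([24.8, 44.4]), 41.7) 0.032358554510643775
[422 213  24  18 213] (array([ 556.4, -460.3]), array([41.8, 64.4]), 53.8) 0.06676384703626098
[382 214  17  13 109] (array([ 563. , -343.4]), array([23.8, 49.6]), 42.5) 0.052217028850290885
```

Tamper is held level and aligned with the tray. Lowering it in.

>>> {"method": "servo_tool", "body": {"plan": [{"x": 0, "y": 0, "z": 6, "wx": 0, "wy": 0, "wz": 0, "jaw": 1.5}, {"x": 0, "y": 0, "z": 6, "wx": 0, "wy": 0, "wz": 0, "jaw": 1.5}, {"x": 0, "y": 0, "z": 4, "wx": 0, "wy": 0, "wz": 0, "jaw": 1.5}, {"x": 0, "y": 0, "z": 1.6, "wx": 0, "wy": 0, "wz": 0, "jaw": 1.5}, {"x": 0, "y": 0, "z": 0, "wx": 0, "wy": 0, "wz": 0, "jaw": 1.5}, {"x": 0, "y": 0, "z": 0, "wx": 0, "wy": 0, "wz": 0, "jaw": 4.5}, {"x": 0, "y": 0, "z": 0, "wx": 0, "wy": 0, "wz": 0, "jaw": 4.5}, {"x": 0, "y": 0, "z": 0, "wx": 0, "wy": 0, "wz": 0, "jaw": 4.5}]}}

```text
clock: 6.8
position: [0.5998, 0.4157, 0.0116]
tcp_rot: [2.375, 2.056, 0.002]
force: [0.9, 0.3, 0.0]
opening: 0.0446
grip_force: 0.0
```

>>> {"method": "servo_tool", "body": {"plan": [{"x": 0, "y": 0, "z": -6, "wx": 0, "wy": 0, "wz": 0, "jaw": 4.5}, {"x": 0, "y": 0, "z": -6, "wx": 0, "wy": 0, "wz": 0, "jaw": 4.5}, {"x": 0, "y": 0, "z": 0, "wx": 0, "wy": 0, "wz": 0, "jaw": 4.5}]}}

```text
clock: 7.18
position: [0.6012, 0.4167, 0.1374]
tcp_rot: [2.375, 2.055, 0.014]
force: [-0.8, -0.2, -0.4]
opening: 0.0449
grip_force: 0.0
```

Run:
```python
from h import *
im,P,c=look('wrist'); cv2.imwrite('pics/w2.png',im)
for n in ('wrist','top'):
    if n=='top': im,P,c=look('top')
    for mm,st,ce in comps(hsvmask(im,(172,80,20),(8,255,255)),60):
        p=P[mm]; p=p[np.isfinite(p[:,0])]
        if p[:,1].mean()>.2: print('tamper',n,st,rect(p),np.median(p[:,2]))
m=hsvmask(im,*COL['yellow']); p=P[m]; p=p[(p[:,1]>0)&(p[:,2]<.07)]
leg=p[p[:,2]>.046]; print('leg',rect(leg),np.median(leg[:,2]),'foot',rect(p[p[:,2]<.02]))
# mould rim now clear
Z=P[...,2]; reg=np.zeros(Z.shape,bool); reg[180:255,205:325]=1
p=P[reg&(abs(Z-.055)<.004)]; print('mould rim',rect(p),len(p))
go(.4239,.237,.12,5.0)
```

```text
tamper wrist [ 263  168   27  131 3209] (array([597.6, 392. ]), array([127.1,  23.1]), 81.7) 0.020282553569686654
tamper top [ 93 209  56  15 462] (array([595.3, 380.3]), array([147.7,  22.3]), 81.5) 0.019338174639370764
leg (array([423.8, 237.6]), array([  8.3, 257.4]), 5.1) 0.05544036194110985 foot (array([398. , 244.9]), array([ 48.9, 281. ]), 6.1)
mould rim (array([578.3,  -5.3]), array([260.2, 120.2]), 79.4) 1118
clock 7.28 pos [0.5996 0.4156 0.1313] close dir -8.25 tilt 0.08 q6 0.72 open 0.0452 F [-0.   0.2 -0.6]
 turn wz -0.231 q6-> 0.39 shift cm [-16.26 -19.06   1.1 ]
 turn wz 2.91 q6-> 3.53 shift cm [16.26 19.06  1.17]
```

Tamper is down in the tray (z about 19 mm on top). Now the guide.

>>> {"method": "servo_tool", "body": {"plan": [{"x": 0, "y": 0, "z": 0, "wx": 0, "wy": 0, "wz": -0.116, "jaw": 6}, {"x": 0, "y": 0, "z": 0, "wx": 0, "wy": 0, "wz": -0.116, "jaw": 6}, {"x": -3.25, "y": -3.8, "z": 0, "wx": 0, "wy": 0, "wz": 0, "jaw": 6}, {"x": -3.25, "y": -3.8, "z": 0, "wx": 0, "wy": 0, "wz": 0, "jaw": 6}, {"x": -3.25, "y": -3.8, "z": 0, "wx": 0, "wy": 0, "wz": 0, "jaw": 6}, {"x": -3.25, "y": -3.8, "z": 0, "wx": 0, "wy": 0, "wz": 0, "jaw": 6}, {"x": -3.25, "y": -3.85, "z": 1, "wx": 0, "wy": 0, "wz": 0, "jaw": 6}, {"x": 0, "y": 0, "z": 0, "wx": 0, "wy": 0, "wz": 0, "jaw": 6}]}}

```text
clock: 8.28
position: [0.4217, 0.235, 0.1187]
tcp_rot: [-2.122, -2.315, 0.004]
force: [0.6, 0.1, 0.3]
opening: 0.0602
grip_force: 0.0
```

Run:
```python
from h import *
go(.4239,.237,.025,5.1)
im,P,c=look('wrist'); cv2.imwrite('pics/w3.png',im)
m=hsvmask(im,*COL['yellow']); p=P[m]; p=p[(p[:,1]>0)&(p[:,2]<.07)]
leg=p[p[:,2]>.05]; print('leg',rect(leg),np.median(leg[:,2]))
```

```text
clock 8.28 pos [0.4217 0.235  0.1187] close dir 4.99 tilt 0.14 q6 0.37 open 0.0602 F [0.6 0.1 0.3]
 turn wz -0.002 q6-> 0.37 shift cm [0.18 0.26 9.37]
 turn wz 3.14 q6-> 3.51 shift cm [-0.17 -0.22  9.37]
leg (array([423.3, 237.8]), array([  8.3, 258.7]), 5.2) 0.05625661700760187
```

>>> {"method": "servo_tool", "body": {"plan": [{"x": 0.2, "y": 0.2, "z": 5, "wx": 0, "wy": 0, "wz": 0, "jaw": 6}, {"x": 0, "y": 0, "z": 4.3, "wx": 0, "wy": 0, "wz": 0, "jaw": 6}, {"x": 0, "y": 0, "z": 0, "wx": 0, "wy": 0, "wz": 0, "jaw": 4}, {"x": 0, "y": 0, "z": 0, "wx": 0, "wy": 0, "wz": 0, "jaw": 0.3}, {"x": 0, "y": 0, "z": 0, "wx": 0, "wy": 0, "wz": 0, "jaw": 0.3}, {"x": 0, "y": 0, "z": 0, "wx": 0, "wy": 0, "wz": 0, "jaw": 0.3}, {"x": 0, "y": 0, "z": 0, "wx": 0, "wy": 0, "wz": 0, "jaw": 0.3}, {"x": 0, "y": 0, "z": -1, "wx": 0, "wy": 0, "wz": 0, "jaw": 0.3}]}}

```text
clock: 9.32
position: [0.4252, 0.2388, 0.0373]
tcp_rot: [-2.121, -2.317, 0.002]
force: [1.3, -0.0, -5.0]
opening: 0.0078
grip_force: 30.0
```

>>> {"method": "servo_tool", "body": {"plan": [{"x": 0, "y": 0, "z": -4, "wx": 0, "wy": 0, "wz": 0, "jaw": 0.3}, {"x": 0, "y": 0, "z": -4, "wx": 0, "wy": 0, "wz": 0, "jaw": 0.3}, {"x": 0, "y": 0, "z": 0, "wx": 0, "wy": 0, "wz": 0.137, "jaw": 0.3}, {"x": 0, "y": 0, "z": 0, "wx": 0, "wy": 0, "wz": 0.137, "jaw": 0.3}, {"x": 0, "y": 0, "z": 0, "wx": 0, "wy": 0, "wz": 0, "jaw": 0.3}]}}

```text
clock: 9.95
position: [0.4256, 0.239, 0.1178]
tcp_rot: [2.417, 2.006, -0.0]
force: [-0.1, 0.4, -6.0]
opening: 0.0079
grip_force: 30.0
```

```bash
cat >> h.py <<'E'
MC=np.array([.5784,-.0053]); MY=-10.6; MX=np.array([np.cos(np.radians(MY)),np.sin(np.radians(MY))]); MYv=np.array([-MX[1],MX[0]])
def M(x,y): # from mould_edge to world
    return MC+(x-.060)*MX+y*MYv
def toM(p): d=np.asarray(p)[...,:2]-MC; return np.stack([d@MX+.06,d@MYv],-1)
E
python3 - <<'E'
from h import *
im,P,c=look('wrist')
m=hsvmask(im,*COL['yellow']); p=P[m]; p=p[(p[:,2]>.05)]; z=np.median(p[:,2]); leg=p[p[:,2]>np.percentile(p[:,2],50)-.01]
print('leg',rect(leg),z)
s=env.read_state(); print(s['opening'],s['grip_force'],s['position'])
im,P,c=look('top'); m=hsvmask(im,*COL['yellow']); p=P[m]; p=p[(p[:,1]>0)&(p[:,2]<.3)]; print('all',rect(p),np.percentile(p[:,2],[2,50,98])); leg=p[p[:,2]>np.percentile(p[:,2],98)-.012]; print('leg top',rect(leg))
t=M(-.030,0); print(t); go(*t,.105,MY)
E
```

```text
leg (array([422.8, 260.5]), array([223.5,  81. ]), 88.2) 0.09610211034706112
0.007831244926652855 29.99671161174774 [0.42567013 0.23898572 0.11772788]
all (array([387.4, 179.2]), array([128.6,  66.3]), 79.0) [0.00019127 0.09470586 0.14299277]
leg top (array([414. , 164.8]), array([109.6,  11.8]), 81.2)
[0.48993582 0.01125562]
clock 10.05 pos [0.4257 0.239  0.1177] close dir -10.47 tilt 0.01 q6 0.64 open 0.0078 F [ 0.4  0.1 -5.7]
 turn wz 0.002 q6-> 0.16 shift cm [-21.2   10.5    1.27]
 turn wz -3.139 q6-> -2.99 shift cm [ 21.2  -10.5    1.27]
```

>>> {"method": "servo_tool", "body": {"plan": [{"x": -5.27, "y": 2.62, "z": 0, "wx": 0, "wy": 0, "wz": 0, "jaw": 0.3}, {"x": -5.27, "y": 2.62, "z": 0, "wx": 0, "wy": 0, "wz": 0, "jaw": 0.3}, {"x": -5.27, "y": 2.62, "z": 0, "wx": 0, "wy": 0, "wz": 0, "jaw": 0.3}, {"x": -5.25, "y": 2.64, "z": 0, "wx": 0, "wy": 0, "wz": 0, "jaw": 0.3}, {"x": 0, "y": 0, "z": 3, "wx": 0, "wy": 0, "wz": 0, "jaw": 0.3}, {"x": 0, "y": 0, "z": 0, "wx": 0, "wy": 0, "wz": 0, "jaw": 0.3}]}}

```text
clock: 10.8
position: [0.4891, 0.0122, 0.0862]
tcp_rot: [-2.416, -2.005, 0.004]
force: [-0.7, -0.2, -0.2]
opening: 0.0052
grip_force: 0.0
```

Run:
```python
from h import *
t=M(-.030,.0014); go(*t,.0275,MY)
im,P,c=look('wrist'); cv2.imwrite('pics/w4.png',im)
m=hsvmask(im,*COL['yellow']); p=P[m&np.isfinite(P[...,0])]; q=toM(p); print('all yellow mould xy range',np.percentile(q,[1,99],axis=0)*1000, np.percentile(p[:,2],[2,50,98]))
leg=p[(p[:,2]>.108)&(p[:,2]<.125)]; print(rect(leg),np.percentile(toM(leg),[1,99],axis=0)*1000)
```

```text
clock 10.8 pos [0.4891 0.0122 0.0862] close dir -10.61 tilt 0.18 q6 0.16 open 0.0052 F [-0.7 -0.2 -0.2]
 turn wz -0.0 q6-> 0.16 shift cm [0.06 0.12 5.87]
 turn wz 3.141 q6-> 3.3 shift cm [-0.06 -0.08  5.87]
all yellow mould xy range [[-76.57856161 -92.8074547 ]
 [ -0.65870446 129.43448138]] [0.00196607 0.05529685 0.20347265]
(array([485.9,  17.6]), array([ 9.3, 24.1]), 39.7) [[-40.11620332  -3.3170789 ]
 [-26.93954881   9.36628426]]
```

View pics/w4.png

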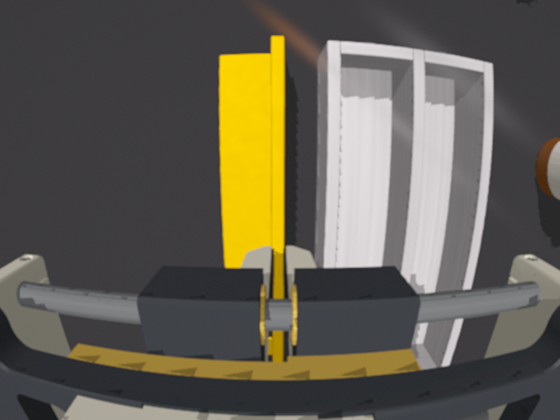

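The grip slackened and dropped the guide. It landed upright on the bench, parallel to the mould front wall (leg at column 278, wall at column 325). I'll raise the arm and measure.

>>> {"method": "servo_tool", "body": {"plan": [{"x": 0, "y": 0, "z": -4, "wx": 0, "wy": 0, "wz": 0, "jaw": 7}, {"x": 0, "y": 0, "z": 0, "wx": 0, "wy": 0, "wz": 0, "jaw": 7}]}}

```text
clock: 11.1
position: [0.4917, 0.0135, 0.1324]
tcp_rot: [2.412, 2.006, 0.007]
force: [1.2, -1.2, -0.1]
opening: 0.0193
grip_force: 0.0
```

```bash
cat >> h.py <<'E'
def guide(n):
    im,P,c=look(n); m=hsvmask(im,(18,110,60),(32,255,255)); p=P[m&np.isfinite(P[...,0])]; p=p[(np.abs(toM(p)[:,0])<.1)&(np.abs(toM(p)[:,1])<.2)]
    for a,lo,hi in(('leg',.047,.06),('foot',-.005,.02)):
        q=p[(p[:,2]>lo)&(p[:,2]<hi)]; w=toM(q); print(n,a,len(q),rect(q),'mould xy mm',np.round(np.percentile(w,[1,50,99],axis=0)*1000,1).tolist(),'z',round(np.median(q[:,2]),4))
        if len(q)>20: print('   slope deg',round(np.degrees(np.polyfit(w[:,1],w[:,0],1)[0]),2),'x at y=0',round(np.polyfit(w[:,1],w[:,0],1)[1]*1000,1))
    w=toM(P[np.abs(P[...,2]-.055)<.004]); w=w[(w[:,0]>-.003)&(w[:,0]<.012)&(abs(w[:,1])<.135)]; print('  wall x',np.round(np.percentile(w,[2,50,98],axis=0)*1000,1).tolist())
    return im,P
E
python3 - <<'E'
from h import *
guide('wrist'); guide('top'); t=M(-.003,0); go(*t,.035,MY)
E
```

```text
wrist leg 2805 (array([488.9,  12.7]), array([259.1,   8.2]), 79.5) mould xy mm [[-34.8, -124.6], [-31.0, 34.1], [-27.1, 128.7]] z 0.0563
   slope deg -0.1 x at y=0 -30.8
wrist foot 8694 (array([471.9,  -7.9]), array([329.8,  70.8]), 85.5) mould xy mm [[-77.0, -156.2], [-54.4, 45.5], [-25.9, 132.1]] z 0.0093
   slope deg -2.39 x at y=0 -52.6
  wall x [[-0.5, -17.6], [3.3, 59.9], [9.1, 126.4]]
top leg 40 (array([472. , -73.3]), array([81.2,  7.9]), 81.8) mould xy mm [[-34.9, -126.9], [-30.9, -111.4], [-27.2, -45.8]] z 0.0554
   slope deg -1.18 x at y=0 -33.3
top foot 182 (array([446.5, -75.5]), array([86.9, 46.7]), 86.5) mould xy mm [[-76.7, -133.2], [-56.4, -114.3], [-33.2, -48.0]] z 0.0079
   slope deg -2.21 x at y=0 -60.6
  wall x [[0.2, -129.2], [4.2, -110.9], [11.5, -40.5]]
clock 11.2 pos [0.4905 0.0134 0.1291] close dir -10.54 tilt 0.13 q6 0.16 open 0.0271 F [-0.9 -0.3 -0.3]
 turn wz 0.001 q6-> 0.15 shift cm [-0.23  2.66  9.41]
 turn wz -3.141 q6-> -3.0 shift cm [ 0.22 -2.71  9.4 ]
```

>>> {"method": "servo_tool", "body": {"plan": [{"x": -0.2, "y": 2.7, "z": 0, "wx": 0, "wy": 0, "wz": 0, "jaw": 7.2}, {"x": 0, "y": 0, "z": 4, "wx": 0, "wy": 0, "wz": 0, "jaw": 7.2}, {"x": 0, "y": 0, "z": 0, "wx": 0, "wy": 0, "wz": 0, "jaw": 7.2}, {"x": 0, "y": 0, "z": 0, "wx": 0, "wy": 0, "wz": 0, "jaw": 7.2}]}}

```text
clock: 11.7
position: [0.5163, 0.006, 0.0887]
tcp_rot: [2.417, 2.006, 0.0]
force: [0.5, 0.4, -0.6]
opening: 0.0677
grip_force: 0.0
```

Run:
```python
from h import *
for i in range(3): env.read_camera('wrist'); t=M(-.003,0); go(*t,.028,MY)
im,P,c=look('wrist'); cv2.imwrite('pics/w5.png',im)
```

```text
clock 11.75 pos [0.5166 0.006  0.0891] close dir -10.63 tilt 0.08 q6 0.15 open 0.0701 F [-1.2  0.2  0.3]
 turn wz -0.0 q6-> 0.15 shift cm [ 0.03 -0.02  6.11]
 turn wz 3.141 q6-> 3.29 shift cm [-0.03  0.01  6.11]
clock 11.8 pos [0.5167 0.0059 0.0892] close dir -10.64 tilt 0.1 q6 0.15 open 0.0709 F [-0.1  0.4 -0.2]
 turn wz -0.001 q6-> 0.15 shift cm [ 0.03 -0.04  6.12]
 turn wz 3.141 q6-> 3.29 shift cm [-0.04  0.02  6.12]
clock 11.85 pos [0.5167 0.0059 0.0891] close dir -10.64 tilt 0.11 q6 0.15 open 0.072 F [-0.1  0.7 -0.1]
 turn wz -0.001 q6-> 0.15 shift cm [ 0.04 -0.04  6.11]
 turn wz 3.141 q6-> 3.29 shift cm [-0.04  0.02  6.11]
```

View pics/w5.png

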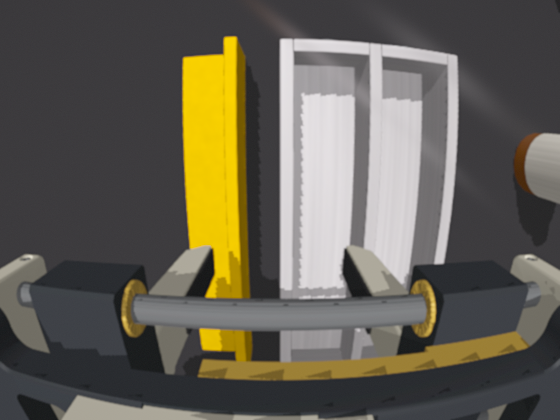

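The left finger tip (about column 210) is outside the leg (225-247). The right one (about 350) is over the trough between the wall (290) and the partition (370). Descending now.

>>> {"method": "servo_tool", "body": {"plan": [{"x": 0, "y": 0, "z": 3, "wx": 0, "wy": 0, "wz": 0, "jaw": 7.2}, {"x": 0, "y": 0, "z": 1.5, "wx": 0, "wy": 0, "wz": 0, "jaw": 7.2}, {"x": 0, "y": 0, "z": 1.6, "wx": 0, "wy": 0, "wz": 0, "jaw": 7.2}, {"x": 0, "y": 0, "z": 0, "wx": 0, "wy": 0, "wz": 0, "jaw": 7.2}]}}

```text
clock: 12.4
position: [0.5157, 0.0058, 0.0257]
tcp_rot: [-2.417, -2.005, 0.002]
force: [0.5, -0.4, 0.3]
opening: 0.072
grip_force: 0.0
```

>>> {"method": "servo_tool", "body": {"plan": [{"x": 0, "y": 0, "z": 0, "wx": 0, "wy": 0, "wz": 0, "jaw": 5}, {"x": 0, "y": 0, "z": 0, "wx": 0, "wy": 0, "wz": 0, "jaw": 4}, {"x": 0, "y": 0.1, "z": 0, "wx": 0, "wy": 0, "wz": 0, "jaw": 3.4}, {"x": 0, "y": 0.1, "z": 0, "wx": 0, "wy": 0, "wz": 0, "jaw": 2.8}, {"x": 0, "y": 0.1, "z": 0, "wx": 0, "wy": 0, "wz": 0, "jaw": 2.6}, {"x": 0, "y": 0, "z": 0, "wx": 0, "wy": 0, "wz": 0, "jaw": 2.4}, {"x": 0, "y": 0, "z": 0, "wx": 0, "wy": 0, "wz": 0, "jaw": 2.4}]}}

```text
clock: 13.28
position: [0.5131, 0.0064, 0.0258]
tcp_rot: [-2.409, -1.998, 0.017]
force: [-58.5, 9.0, 37.2]
opening: 0.028
grip_force: 35.0
```

The push was at leg height, so the guide tipped against the wall and jammed on the finger (58 N). I'll open, withdraw, and push low on the foot edge with both fingers spread.

>>> {"method": "servo_tool", "body": {"plan": [{"x": 0, "y": 0, "z": 0, "wx": 0, "wy": 0, "wz": 0, "jaw": 4}, {"x": 0, "y": -0.2, "z": 0, "wx": 0, "wy": 0, "wz": 0, "jaw": 5.5}, {"x": 0, "y": -0.1, "z": 0, "wx": 0, "wy": 0, "wz": 0, "jaw": 6.6}, {"x": 0, "y": 0, "z": 0, "wx": 0, "wy": 0, "wz": 0, "jaw": 6.6}, {"x": 0, "y": 0, "z": -2, "wx": 0, "wy": 0, "wz": 0, "jaw": 6.6}, {"x": 0, "y": 0, "z": -5, "wx": 0, "wy": 0, "wz": 0, "jaw": 6.6}, {"x": 0, "y": 0, "z": -5, "wx": 0, "wy": 0, "wz": 0, "jaw": 6.6}]}}

```text
clock: 14.15
position: [0.5163, 0.0057, 0.1496]
tcp_rot: [2.418, 2.005, 0.001]
force: [0.6, -0.4, 0.1]
opening: 0.0655
grip_force: 0.0
```

Run:
```python
from h import *
im,P=guide('wrist'); cv2.imwrite('pics/w6.png',im)
t=M(-.095,0); go(*t,.12,MY+90)
```

```text
wrist leg 2631 (array([489.6,  12.4]), array([258.4,   8.8]), 79.4) mould xy mm [[-34.5, -124.7], [-30.1, 31.3], [-26.3, 128.4]] z 0.0562
   slope deg -0.09 x at y=0 -30.0
wrist foot 8219 (array([515.2, -21.5]), array([344.9, 197.2]), 79.4) mould xy mm [[-77.0, -199.0], [-55.4, 29.5], [-25.8, 130.5]] z 0.0093
   slope deg -3.01 x at y=0 -53.1
  wall x [[0.5, -125.1], [4.0, 28.7], [9.6, 126.0]]
clock 14.2 pos [0.5184 0.0056 0.1569] close dir -10.66 tilt 0.52 q6 0.15 open 0.0662 F [ 0.8 -0.4  7.9]
 turn wz 1.57 q6-> 1.76 shift cm [-9.4  -0.06  3.68]
 turn wz -1.572 q6-> -1.38 shift cm [ 9.39 -0.    3.7 ]
```

View pics/w6.png

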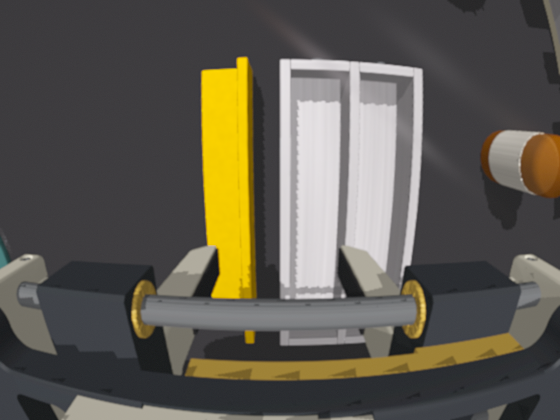

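The guide is upright again and unmoved. Next I rotate 90° and go in front of the foot with the fingers spread wide.

>>> {"method": "servo_tool", "body": {"plan": [{"x": 0, "y": 0, "z": 0, "wx": 0, "wy": 0, "wz": 0.18, "jaw": 9.3}, {"x": 0, "y": 0, "z": 0, "wx": 0, "wy": 0, "wz": 0.18, "jaw": 9.3}, {"x": 0, "y": 0, "z": 0, "wx": 0, "wy": 0, "wz": 0.18, "jaw": 9.3}, {"x": 0, "y": 0, "z": 0, "wx": 0, "wy": 0, "wz": 0.18, "jaw": 9.3}, {"x": 0, "y": 0, "z": 0, "wx": 0, "wy": 0, "wz": 0.18, "jaw": 9.3}, {"x": 0, "y": 0, "z": 0, "wx": 0, "wy": 0, "wz": 0.18, "jaw": 9.3}, {"x": 0, "y": 0, "z": 0, "wx": 0, "wy": 0, "wz": 0.18, "jaw": 9.3}, {"x": 0, "y": 0, "z": 0, "wx": 0, "wy": 0, "wz": 0.18, "jaw": 9.3}]}}

```text
clock: 15.2
position: [0.5166, 0.0057, 0.148]
tcp_rot: [3.14, -0.096, 0.003]
force: [0.3, 0.7, 0.6]
opening: 0.093
grip_force: 0.0
```

>>> {"method": "servo_tool", "body": {"plan": [{"x": 0, "y": 0, "z": 0, "wx": 0, "wy": 0, "wz": 0.13, "jaw": 9.3}, {"x": -5, "y": 0, "z": 0, "wx": 0, "wy": 0, "wz": 0, "jaw": 9.3}, {"x": -4.4, "y": 0, "z": 0, "wx": 0, "wy": 0, "wz": 0, "jaw": 9.3}, {"x": 0, "y": 0, "z": 5, "wx": 0, "wy": 0, "wz": 0, "jaw": 9.3}, {"x": 0, "y": 0, "z": 4, "wx": 0, "wy": 0, "wz": 0, "jaw": 9.3}, {"x": 0, "y": 0, "z": 0, "wx": 0, "wy": 0, "wz": 0, "jaw": 9.3}]}}

```text
clock: 15.95
position: [0.4228, 0.023, 0.0556]
tcp_rot: [3.128, -0.291, -0.004]
force: [-0.7, 0.3, 0.5]
opening: 0.0929
grip_force: 0.0
```

Run:
```python
from h import *
t=M(-.095,0); go(*t,.006,MY+90); print(toM(env.read_state()['position']))
```

```text
clock 15.95 pos [0.4228 0.023  0.0556] close dir -100.61 tilt 0.16 q6 1.75 open 0.0929 F [-0.7  0.3  0.5]
 turn wz -0.0 q6-> 1.75 shift cm [ 0.33 -0.08  4.96]
 turn wz 3.141 q6-> 4.89 shift cm [-0.31  0.07  4.96]
[-0.09819692 -0.00076625]
```

>>> {"method": "servo_tool", "body": {"plan": [{"x": 0, "y": 0, "z": 3, "wx": 0, "wy": 0, "wz": 0, "jaw": 9.3}, {"x": 0, "y": 0, "z": 1.9, "wx": 0, "wy": 0, "wz": 0, "jaw": 9.3}, {"x": 0.8, "y": 0, "z": 0, "wx": 0, "wy": 0, "wz": 0, "jaw": 9.3}, {"x": 0.8, "y": 0, "z": 0, "wx": 0, "wy": 0, "wz": 0, "jaw": 9.3}, {"x": 0.7, "y": 0, "z": 0, "wx": 0, "wy": 0, "wz": 0, "jaw": 9.3}, {"x": 0.7, "y": 0, "z": 0, "wx": 0, "wy": 0, "wz": 0, "jaw": 9.3}, {"x": 0.5, "y": 0, "z": 0, "wx": 0, "wy": 0, "wz": 0, "jaw": 9.3}, {"x": 0, "y": 0, "z": 0, "wx": 0, "wy": 0, "wz": 0, "jaw": 9.3}]}}

```text
clock: 16.95
position: [0.4589, 0.0165, 0.0083]
tcp_rot: [-3.128, 0.291, -0.001]
force: [0.4, -0.8, 4.8]
opening: 0.0927
grip_force: 2.4
```

Run:
```python
from h import *
im,P=guide('wrist'); s=env.read_state(); print(s['position'],toM(s['position']),s['force']); cv2.imwrite('pics/w7.png',im)
```

```text
wrist leg 12141 (array([481.7,  13.6]), array([260.2,  25.8]), 79.5) mould xy mm [[-34.0, -123.4], [-28.7, 0.2], [-25.9, 125.4]] z 0.0561
   slope deg -0.09 x at y=0 -29.1
wrist foot 14426 (array([468.3,  17.5]), array([380.8,  53.3]), 79.5) mould xy mm [[-78.1, -128.2], [-57.4, -0.2], [-26.0, 129.5]] z 0.0094
   slope deg -0.02 x at y=0 -53.3
  wall x [[0.2, -124.0], [4.1, -0.2], [8.9, 122.0]]
[0.45892065 0.01650378 0.00826904] [-0.06145131 -0.00054668] [-0.12989595 -1.40545634  5.01597815]
```

The tips slid over the 8 mm foot at z = 8. I'll back out and go lower.

>>> {"method": "servo_tool", "body": {"plan": [{"x": 0, "y": 0, "z": -1.5, "wx": 0, "wy": 0, "wz": 0, "jaw": 9.3}, {"x": -3.6, "y": 0, "z": 0, "wx": 0, "wy": 0, "wz": 0, "jaw": 9.3}, {"x": 0, "y": 0, "z": 1.5, "wx": 0, "wy": 0, "wz": 0, "jaw": 9.3}, {"x": 0, "y": 0, "z": 0, "wx": 0, "wy": 0, "wz": 0, "jaw": 9.3}, {"x": 0, "y": 0, "z": 0, "wx": 0, "wy": 0, "wz": 0, "jaw": 9.3}]}}

```text
clock: 17.62
position: [0.4234, 0.0232, 0.008]
tcp_rot: [3.128, -0.291, -0.0]
force: [-0.1, 0.0, 0.7]
opening: 0.0928
grip_force: 0.0
```

Run:
```python
from h import *
im,P=guide('wrist'); s=env.read_state(); print(s['position'],toM(s['position']),s['force'])
t=M(-.097,0); go(*t,.003,MY+90)
```

```text
wrist leg 10783 (array([489.7,  11.7]), array([260.9,   8.4]), 79.5) mould xy mm [[-34.2, -123.5], [-30.3, -0.6], [-26.3, 125.0]] z 0.0562
   slope deg -0.08 x at y=0 -30.3
wrist foot 29302 (array([469.2,  17.1]), array([382.1,  51.9]), 79.5) mould xy mm [[-76.6, -126.9], [-55.1, 0.8], [-26.1, 128.8]] z 0.0093
   slope deg -0.08 x at y=0 -55.2
  wall x [[-0.3, -124.0], [3.4, -0.3], [8.4, 121.8]]
[0.42336615 0.02314422 0.00795806] [-0.09762061 -0.00055986] [ 0.63916244 -0.06803559 -0.11885593]
clock 17.68 pos [0.4234 0.0231 0.008 ] close dir -100.62 tilt 0.01 q6 1.75 open 0.0931 F [ 0.6 -0.1 -0.1]
 turn wz -0.0 q6-> 1.75 shift cm [ 0.06 -0.06  0.5 ]
 turn wz 3.141 q6-> 4.89 shift cm [-0.06  0.06  0.5 ]
```

>>> {"method": "servo_tool", "body": {"plan": [{"x": 0, "y": 0, "z": 0.5, "wx": 0, "wy": 0, "wz": 0, "jaw": 9.3}, {"x": 0, "y": 0, "z": 0, "wx": 0, "wy": 0, "wz": 0, "jaw": 9.3}, {"x": 0.8, "y": 0, "z": 0, "wx": 0, "wy": 0, "wz": 0, "jaw": 9.3}, {"x": 0.6, "y": 0, "z": 0, "wx": 0, "wy": 0, "wz": 0, "jaw": 9.3}, {"x": 0.6, "y": 0, "z": 0, "wx": 0, "wy": 0, "wz": 0, "jaw": 9.3}, {"x": 0.6, "y": 0, "z": 0, "wx": 0, "wy": 0, "wz": 0, "jaw": 9.3}, {"x": 0.6, "y": 0, "z": 0, "wx": 0, "wy": 0, "wz": 0, "jaw": 9.3}, {"x": 0.4, "y": 0, "z": 0, "wx": 0, "wy": 0, "wz": 0, "jaw": 9.3}]}}

```text
clock: 18.68
position: [0.4583, 0.0166, 0.0026]
tcp_rot: [-3.128, 0.291, 0.002]
force: [-6.3, 1.9, 5.9]
opening: 0.0927
grip_force: 3.3
```

Run:
```python
from h import *
im,P=guide('wrist'); s=env.read_state(); print(s['position'],toM(s['position']),s['force'])
```

```text
wrist leg 12362 (array([512.3,   8.2]), array([260.6,   8.4]), 79.4) mould xy mm [[-11.4, -123.0], [-7.0, 0.1], [-3.5, 125.4]] z 0.0562
   slope deg 0.03 x at y=0 -7.1
wrist foot 24939 (array([490.9,  13.2]), array([388.5,  52.1]), 79.3) mould xy mm [[-54.5, -127.2], [-35.0, -0.2], [-3.8, 128.8]] z 0.0094
   slope deg -0.2 x at y=0 -35.0
  wall x [[0.2, -123.7], [4.1, -0.9], [8.8, 121.7]]
[0.45870457 0.01652269 0.00264802] [-0.06166719 -0.00056785] [-0.33007367  0.43574052  1.29292004]
```

>>> {"method": "servo_tool", "body": {"plan": [{"x": 0.2, "y": 0, "z": 0, "wx": 0, "wy": 0, "wz": 0, "jaw": 9.3}, {"x": 0.1, "y": 0, "z": 0, "wx": 0, "wy": 0, "wz": 0, "jaw": 9.3}, {"x": 0.1, "y": 0, "z": 0, "wx": 0, "wy": 0, "wz": 0, "jaw": 9.3}, {"x": 0.1, "y": 0, "z": 0, "wx": 0, "wy": 0, "wz": 0, "jaw": 9.3}, {"x": 0, "y": 0, "z": 0, "wx": 0, "wy": 0, "wz": 0, "jaw": 9.3}]}}

```text
clock: 19.35
position: [0.462, 0.0158, 0.0025]
tcp_rot: [3.128, -0.29, -0.006]
force: [-15.3, 2.7, 10.7]
opening: 0.0929
grip_force: 7.9
```

Run:
```python
from h import *
im,P=guide('wrist'); s=env.read_state(); print(s['position'],toM(s['position']),s['force'])
for w,name in ((1,'y'),):
    m=hsvmask(im,(18,110,60),(32,255,255)); p=P[m&np.isfinite(P[...,0])]; q=p[(p[:,2]>.047)&(p[:,2]<.06)]; w=toM(q); w=w[(abs(w[:,0]+.004)<.012)]
    print('leg y ends',w[:,1].min(),w[:,1].max())
    r=P[np.abs(P[...,2]-.055)<.004]; r=toM(r); r=r[(r[:,0]>.001)&(r[:,0]<.12)&(abs(r[:,1])<.145)]; print('mould rim ends',r[:,1].min(),r[:,1].max(),len(r))
```

```text
wrist leg 10906 (array([515.5,   7.6]), array([259.5,   8.2]), 79.5) mould xy mm [[-7.9, -123.0], [-4.0, -1.3], [-0.2, 125.0]] z 0.0563
   slope deg -0.07 x at y=0 -4.0
wrist foot 24211 (array([490.7,  12.6]), array([388.3,  45.2]), 79.4) mould xy mm [[-51.0, -126.4], [-31.9, 0.7], [-17.0, 128.6]] z 0.0093
   slope deg 0.01 x at y=0 -32.1
  wall x [[-2.8, -123.0], [2.7, -1.3], [8.1, 121.2]]
[0.46200704 0.01583599 0.00252103] [-0.05829474 -0.00063533] [-14.94703361   1.25914607  10.88907613]
leg y ends -0.12861060529719423 0.13085818128523974
mould rim ends -0.13216904949429387 0.13029972294339365 26959
```

>>> {"method": "servo_tool", "body": {"plan": [{"x": -1, "y": 0, "z": 0, "wx": 0, "wy": 0, "wz": 0, "jaw": 9.3}, {"x": -0.5, "y": 0, "z": -5, "wx": 0, "wy": 0, "wz": 0, "jaw": 9.3}, {"x": 0, "y": 0, "z": -6, "wx": 0, "wy": 0, "wz": 0, "jaw": 9.3}, {"x": 0, "y": 0, "z": -6, "wx": 0, "wy": 0, "wz": 0, "jaw": 9.3}, {"x": 0, "y": 0, "z": 0, "wx": 0, "wy": 0, "wz": 0, "jaw": 9.3}, {"x": 0, "y": 0, "z": 0, "wx": 0, "wy": 0, "wz": 0, "jaw": 9.3}]}}

```text
clock: 20.15
position: [0.4482, 0.0185, 0.172]
tcp_rot: [3.128, -0.291, -0.0]
force: [0.4, 0.5, -0.7]
opening: 0.0931
grip_force: 0.0
```

Run:
```python
from h import *
im,P=guide('wrist'); cv2.imwrite('pics/w8.png',im); np.save('w8.npy',P)
# same-picture end comparison: leg vs rim of front wall, top surfaces only
m=hsvmask(im,(18,110,60),(32,255,255)); Z=P[...,2]; W=toM(P)
top=np.abs(Z-.0555)<.003
for nm,mm in(('leg',m&top&(W[...,0]<-.002)&(W[...,0]>-.007)),('wall',~m&top&(W[...,0]>.002)&(W[...,0]<.007))):
    y=W[...,1][mm]; y=y[abs(y)<.15]; print(nm,y.min(),y.max(),len(y))
im,P,c=look('top'); cv2.imwrite('pics/t3.png',im); np.save('t3.npy',P)
go(.43,-.225,.2,90)
```

```text
wrist leg 2366 (array([515.2,   7.6]), array([260.,   8.]), 79.6) mould xy mm [[-8.3, -125.6], [-4.3, -0.3], [-0.6, 127.4]] z 0.0563
   slope deg -0.14 x at y=0 -4.4
wrist foot 9434 (array([494.1,  12.3]), array([311.6,  50.3]), 79.1) mould xy mm [[-49.8, -127.8], [-28.9, 0.7], [-9.5, 129.4]] z 0.0093
   slope deg -0.14 x at y=0 -29.0
  wall x [[-2.7, -126.2], [2.5, -1.2], [8.5, 124.3]]
leg -0.12900152552165306 0.13103013484916948 1596
wall -0.13129796186602244 0.128529416699393 1551
clock 20.25 pos [0.4478 0.0185 0.1711] close dir -100.61 tilt 0.11 q6 1.74 open 0.0929 F [-0.6 -1.1  0. ]
 turn wz -0.185 q6-> 1.03 shift cm [-1.79 24.35 -2.88]
 turn wz 2.956 q6-> 4.17 shift cm [  1.78 -24.35  -2.91]
```

View pics/w8.png

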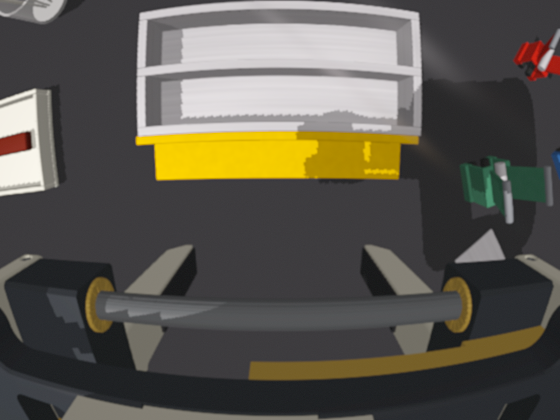

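The guide sits flush but about 2.4 mm too far to +y: its leg ends are at columns 136/418, the mould's at 138/421. I'll nudge its +y end with closed fingers.

Run:
```python
from h import *
t=M(-.02,.160); go(*t,.004,MY+90)
```

```text
clock 20.25 pos [0.4478 0.0185 0.1711] close dir -100.61 tilt 0.11 q6 1.74 open 0.0929 F [-0.6 -1.1  0. ]
 turn wz -0.0 q6-> 2.0 shift cm [  5.3  -16.07  16.69]
 turn wz 3.141 q6-> 5.15 shift cm [-5.24 16.06 16.72]
```

>>> {"method": "servo_tool", "body": {"plan": [{"x": 1.8, "y": -5.4, "z": 0, "wx": 0, "wy": 0, "wz": 0, "jaw": 0}, {"x": 1.8, "y": -5.4, "z": 0, "wx": 0, "wy": 0, "wz": 0, "jaw": 0}, {"x": 1.7, "y": -5.3, "z": 0, "wx": 0, "wy": 0, "wz": 0, "jaw": 0}, {"x": 0, "y": 0, "z": 5.5, "wx": 0, "wy": 0, "wz": 0, "jaw": 0}, {"x": 0, "y": 0, "z": 5.5, "wx": 0, "wy": 0, "wz": 0, "jaw": 0}, {"x": 0, "y": 0, "z": 5.6, "wx": 0, "wy": 0, "wz": 0, "jaw": 0}, {"x": 0, "y": 0.5, "z": 0, "wx": 0, "wy": 0, "wz": 0, "jaw": 0}, {"x": 0, "y": 0, "z": 0, "wx": 0, "wy": 0, "wz": 0, "jaw": 0}]}}

```text
clock: 21.25
position: [0.5284, 0.1617, 0.0052]
tcp_rot: [3.127, -0.291, -0.003]
force: [1.0, -0.2, -0.1]
opening: 0.018
grip_force: 0.0
```

```bash
cat >> h.py <<'E'
def ends():
    s=env.read_state(); im,P,c=look('wrist'); m=hsvmask(im,(18,110,60),(32,255,255)); Z=P[...,2]; W=toM(P); top=np.abs(Z-.0555)<.003
    print('TCP',np.round(s['position'],4),np.round(toM(s['position']),4),'F',np.round(s['force'],1),s['opening'])
    for nm,mm in(('leg',m&top&(W[...,0]<-.002)&(W[...,0]>-.007)),('wall',~m&top&(W[...,0]>.002)&(W[...,0]<.007)),('foot',m&(abs(Z-.009)<.004)&(W[...,0]>-.06)&(W[...,0]<-.01))):
        y=W[...,1][mm]; x=W[...,0][mm]; x=x[abs(y)<.15]; y=y[abs(y)<.15]; print(nm,np.round([y.min(),y.max()],4),np.round(np.percentile(x,[2,50,98]),4),len(y))
E
python3 -c "
from h import *
ends()"
```

```text
TCP [0.5284 0.1617 0.0052] [-0.0199  0.1549] F [ 1.  -0.2 -0.1] 0.018002576080784222
leg [0.0038 0.0957] [-0.0068 -0.0043 -0.0021] 990
wall [0.0072 0.1293] [0.0021 0.0045 0.0069] 2308
foot [-0.0587  0.1281] [-0.0404 -0.0354 -0.0127] 997
```

>>> {"method": "servo_tool", "body": {"plan": [{"x": 0, "y": 0, "z": 0, "wx": 0, "wy": 0, "wz": 0, "jaw": 0}, {"x": 0, "y": 0, "z": 0, "wx": 0, "wy": 0, "wz": 0, "jaw": 0}, {"x": 0, "y": 0.4, "z": 0, "wx": 0, "wy": 0, "wz": 0, "jaw": 0}, {"x": 0, "y": 0.2, "z": 0, "wx": 0, "wy": 0, "wz": 0, "jaw": 0}, {"x": 0, "y": 0, "z": 0, "wx": 0, "wy": 0, "wz": 0, "jaw": 0}, {"x": 0, "y": 0, "z": 0, "wx": 0, "wy": 0, "wz": 0, "jaw": 0}]}}

```text
clock: 22.05
position: [0.5281, 0.1561, 0.0067]
tcp_rot: [-3.128, 0.291, -0.0]
force: [-0.3, 0.3, 0.2]
opening: 0.0004
grip_force: 0.0
```

```bash
python3 -c "
from h import *
ends()"
```

```text
TCP [0.5281 0.1561 0.0067] [-0.0191  0.1494] F [-0.3  0.3  0.2] 0.0003542071853470377
leg [-0.0041  0.1034] [-0.0069 -0.0044 -0.0021] 1323
wall [0.0007 0.129 ] [0.0021 0.0045 0.0069] 2435
foot [-0.0662  0.1281] [-0.0403 -0.0356 -0.0139] 1379
```

>>> {"method": "servo_tool", "body": {"plan": [{"x": 0, "y": 0, "z": 0.35, "wx": 0, "wy": 0, "wz": 0, "jaw": 0}, {"x": 0, "y": 0.15, "z": 0, "wx": 0, "wy": 0, "wz": 0, "jaw": 0}, {"x": 0, "y": 0.1, "z": 0, "wx": 0, "wy": 0, "wz": 0, "jaw": 0}, {"x": 0, "y": 0, "z": 0, "wx": 0, "wy": 0, "wz": 0, "jaw": 0}]}}

```text
clock: 22.6
position: [0.5277, 0.1536, 0.0032]
tcp_rot: [-3.128, 0.291, -0.0]
force: [-0.4, 0.9, 0.3]
opening: 0.0004
grip_force: 0.0
```

```bash
python3 -c "
from h import *
ends()"
```

```text
TCP [0.5277 0.1536 0.0032] [-0.0191  0.1469] F [-0.4  0.9  0.3] 0.00044652551592370217
leg [-0.0017  0.1009] [-0.0069 -0.0044 -0.0021] 1250
wall [0.0019 0.1291] [0.0021 0.0045 0.0069] 2516
foot [-0.0082  0.1281] [-0.0386 -0.0354 -0.0132] 875
```

>>> {"method": "servo_tool", "body": {"plan": [{"x": 0, "y": 0.2, "z": 0, "wx": 0, "wy": 0, "wz": 0, "jaw": 0}, {"x": 0, "y": 0.1, "z": 0, "wx": 0, "wy": 0, "wz": 0, "jaw": 0}]}}

```text
clock: 22.9
position: [0.5271, 0.1506, 0.0032]
tcp_rot: [3.128, -0.291, -0.0]
force: [-0.1, -0.6, -0.9]
opening: 0.0004
grip_force: 0.0
```

>>> {"method": "servo_tool", "body": {"plan": [{"x": 0, "y": 0.1, "z": 0, "wx": 0, "wy": 0, "wz": 0, "jaw": 0}]}}

```text
clock: 23.02
position: [0.5269, 0.1497, 0.0032]
tcp_rot: [-3.128, 0.291, -0.0]
force: [-0.1, 0.2, 0.4]
opening: 0.0004
grip_force: 0.0
```

```bash
python3 -c "
from h import *
ends()"
```

```text
TCP [0.5269 0.1497 0.0032] [-0.0191  0.1429] F [-0.1  0.2  0.4] 0.00041946553565714646
leg [-0.006   0.0968] [-0.0069 -0.0044 -0.0021] 1265
wall [-0.0025  0.1291] [0.0021 0.0045 0.0069] 2643
foot [-0.0126  0.1278] [-0.0386 -0.0356 -0.0157] 802
```

>>> {"method": "servo_tool", "body": {"plan": [{"x": 0, "y": 0.1, "z": 0, "wx": 0, "wy": 0, "wz": 0, "jaw": 0}, {"x": 0, "y": 0.1, "z": 0, "wx": 0, "wy": 0, "wz": 0, "jaw": 0}]}}

```text
clock: 23.32
position: [0.5265, 0.1477, 0.0031]
tcp_rot: [3.128, -0.29, -0.0]
force: [-0.6, -0.2, -0.5]
opening: 0.0004
grip_force: 0.0
```

>>> {"method": "servo_tool", "body": {"plan": [{"x": 0, "y": 0.1, "z": 0, "wx": 0, "wy": 0, "wz": 0, "jaw": 0}, {"x": 0, "y": 0, "z": 0, "wx": 0, "wy": 0, "wz": 0, "jaw": 0}]}}

```text
clock: 23.58
position: [0.5264, 0.1467, 0.0032]
tcp_rot: [3.128, -0.291, 0.0]
force: [0.9, -0.3, -0.2]
opening: 0.0003
grip_force: 0.0
```

Run:
```python
from h import *
ends()
im,P,c=look('wrist'); cv2.imwrite('pics/w9.png',im); W=toM(P); m=hsvmask(im,(18,110,60),(32,255,255))
k=m&(W[...,1]>.09)&(W[...,1]<.15); print(np.percentile(W[k],[1,50,99],axis=0),np.percentile(P[k][:,2],[1,50,99]))
```

```text
TCP [0.5264 0.1467 0.0032] [-0.0191  0.1399] F [ 0.9 -0.3 -0.2] 0.0002625235972387057
leg [-0.0096  0.094 ] [-0.0069 -0.0044 -0.0021] 1254
wall [-0.0057  0.1291] [0.0021 0.0045 0.0069] 2750
foot [-0.0155  0.0673] [-0.0386 -0.0358 -0.033 ] 784
[[-0.00649701  0.09164953]
 [ 0.00430688  0.13214749]
 [ 0.01772054  0.14938534]] [0.05303693 0.11624828 0.12193744]
```

View pics/w9.png

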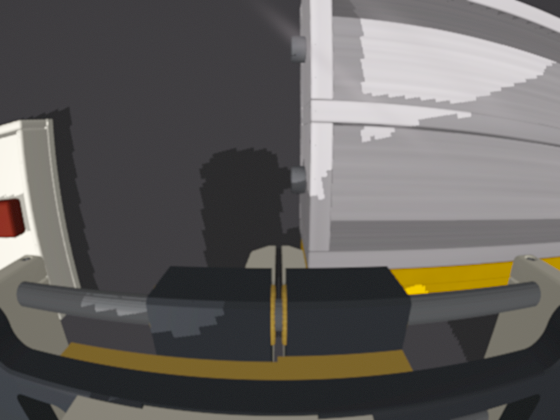

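In this view the finger tips (columns 247-308) are almost at the guide's end (about 305). Continuing in small steps.

>>> {"method": "servo_tool", "body": {"plan": [{"x": 0, "y": 0.1, "z": 0, "wx": 0, "wy": 0, "wz": 0, "jaw": 0}, {"x": 0, "y": 0.1, "z": 0, "wx": 0, "wy": 0, "wz": 0, "jaw": 0}]}}

```text
clock: 23.92
position: [0.526, 0.1448, 0.0031]
tcp_rot: [-3.128, 0.29, 0.0]
force: [-0.5, -0.2, -0.1]
opening: 0.0005
grip_force: 0.0
```

>>> {"method": "servo_tool", "body": {"plan": [{"x": 0, "y": 0.1, "z": 0, "wx": 0, "wy": 0, "wz": 0, "jaw": 0}]}}

```text
clock: 24.05
position: [0.5259, 0.144, 0.0032]
tcp_rot: [-3.128, 0.291, -0.0]
force: [0.1, 2.8, -0.3]
opening: 0.0004
grip_force: 1.4
```

>>> {"method": "servo_tool", "body": {"plan": [{"x": 0, "y": 0.1, "z": 0, "wx": 0, "wy": 0, "wz": 0, "jaw": 0}]}}

```text
clock: 24.18
position: [0.5258, 0.1431, 0.0033]
tcp_rot: [-3.128, 0.29, -0.001]
force: [1.1, 3.0, -0.2]
opening: 0.0004
grip_force: 1.4
```

```bash
python3 -c "
from h import *
ends()"
```

```text
TCP [0.5258 0.1431 0.0033] [-0.019   0.1361] F [ 1.1  3.  -0.2] 0.0004411463492465664
leg [-0.0122  0.0901] [-0.0069 -0.0044 -0.0021] 1247
wall [-0.0089  0.1288] [0.0021 0.0045 0.0069] 2867
foot [-0.0192  0.0637] [-0.0386 -0.0356 -0.0328] 799
```

Contact at 2.8 N, about 1 mm pushed so far. Another 1.4 mm, then back off.

>>> {"method": "servo_tool", "body": {"plan": [{"x": 0, "y": 0.1, "z": 0, "wx": 0, "wy": 0, "wz": 0, "jaw": 0}, {"x": 0, "y": 0.05, "z": 0, "wx": 0, "wy": 0, "wz": 0, "jaw": 0}, {"x": 0, "y": 0, "z": 0, "wx": 0, "wy": 0, "wz": 0, "jaw": 0}, {"x": 0, "y": -1.2, "z": 0, "wx": 0, "wy": 0, "wz": 0, "jaw": 0}, {"x": 0, "y": 0, "z": -6, "wx": 0, "wy": 0, "wz": 0, "jaw": 0}, {"x": -2, "y": 5, "z": -5, "wx": 0, "wy": 0, "wz": 0, "jaw": 0}, {"x": -2, "y": 5, "z": -3, "wx": 0, "wy": 0, "wz": 0, "jaw": 6}, {"x": -2, "y": 5, "z": -2, "wx": 0, "wy": 0, "wz": 0, "jaw": 9.3}]}}

```text
clock: 25.22
position: [0.4446, 0.0229, 0.1572]
tcp_rot: [3.128, -0.289, 0.002]
force: [-0.0, -0.3, 0.0]
opening: 0.0162
grip_force: 0.0
```

Run:
```python
from h import *
env.read_camera('wrist'); ends()
# clip measurement from top view: grey grips & pin
im,P,c=look('top'); cv2.imwrite('pics/t4.png',im); np.save('t4.npy',P)
for nm in('green','blue','red'):
    for mm,st,ce in comps(hsvmask(im,*COL[nm])):
        p=P[mm]; p=p[np.isfinite(p[:,0])]
        if len(p) and p[:,1].mean()<-.1 and .35<p[:,0].mean()<.65: print(nm,st,np.round(p.mean(0),3))
for q,n in (((350,271),'green'),((417,266),'blue'),((431,217),'red'),((388,217),'sred')):
    u,v=q; sub=np.zeros(im.shape[:2],bool); sub[v-22:v+22,u-26:u+26]=1
    h=cv2.cvtColor(im,cv2.COLOR_BGR2HSV); g=sub&(h[...,1]<70)&(h[...,2]>100)
    for mm,st,ce in comps(g,8):
        p=P[mm]; p=p[np.isfinite(p[:,0])]
        if len(p): print(n,st,rect(p),np.round(np.percentile(p[:,2],[10,50,90]),3))
```

```text
TCP [0.4429 0.0194 0.1595] [-0.0777 -0.0006] F [1.4 0.  4.4] 0.019856642230092418
leg [-0.1346  0.1243] [-0.0069 -0.0045 -0.0021] 1715
wall [-0.1307  0.1289] [0.0021 0.0045 0.0069] 1718
foot [-0.1353  0.125 ] [-0.0483 -0.0293 -0.0107] 9806
green [351 261  12  18 165] [ 0.435 -0.238  0.065]
green [336 263  12  18 109] [ 0.433 -0.204  0.043]
blue [409 256  22  17 194] [ 0.447 -0.403  0.063]
blue [397 261  18  17 133] [ 0.433 -0.37   0.031]
red [410 207  20  16 142] [ 0.573 -0.417  0.03 ]
red [374 208  15  13  71] [ 0.577 -0.315  0.028]
red [422 213  24  18 201] [ 0.552 -0.445  0.063]
red [382 214  17  13 100] [ 0.56  -0.335  0.048]
green [347 262   6  19  69] (array([ 432.7, -221.8]), array([47.4, 11.7]), 6.5) [0.051 0.055 0.058]
green [339 273   3   9  22] (array([ 421.8, -190.2]), array([20. ,  4.9]), 1.5) [0.097 0.1   0.102]
blue [425 255  10  16  48] (array([ 440.9, -426. ]), array([70.5, 20.5]), 51.8) [0.097 0.099 0.102]
blue [407 259  13  18  88] (array([ 432.3, -393.7]), array([65.1, 20.5]), 39.6) [0.046 0.054 0.057]
blue [405 267  10  15  50] (array([ 414.8, -374. ]), array([68.3, 20.4]), 45.4) [0.095 0.099 0.102]
red [420 203  11  14  48] (array([ 592.4, -425.6]), array([19.1, 72.5]), 29.2) [0.077 0.1   0.102]
red [421 209  14  18  93] (array([ 568.8, -442.1]), array([22.8, 65.3]), 47.5) [0.047 0.054 0.057]
red [439 216  11  14  53] (array([ 550.8, -475.1]), array([29.6, 69.7]), 6.4) [0.002 0.099 0.102]
sred [379 205  10  10  29] (array([ 592.3, -320.1]), array([10.2, 50.7]), 31.4) [0.065 0.076 0.079]
sred [381 211  12  12  59] (array([ 575. , -331.6]), array([12.9, 49.5]), 38.4) [0.036 0.043 0.045]
sred [392 217   9  10  27] (array([ 559. , -352.1]), array([13.7, 50. ]), 21.4) [0.001 0.077 0.081]
```

The nudge overshot: the leg is now about 4.2 mm too far to -y. I'll push back from the -y end with the gripper turned, so its body clears the green clip.

>>> {"method": "servo_tool", "body": {"plan": [{"x": 0, "y": 0, "z": 0, "wx": 0, "wy": 0, "wz": -0.18, "jaw": 0}, {"x": 0, "y": 0, "z": 0, "wx": 0, "wy": 0, "wz": -0.18, "jaw": 0}, {"x": 0, "y": 0, "z": 0, "wx": 0, "wy": 0, "wz": -0.18, "jaw": 0}, {"x": 0, "y": 0, "z": 0, "wx": 0, "wy": 0, "wz": -0.18, "jaw": 0}, {"x": 0, "y": 0, "z": 0, "wx": 0, "wy": 0, "wz": -0.18, "jaw": 0}, {"x": 0, "y": 0, "z": 0, "wx": 0, "wy": 0, "wz": -0.18, "jaw": 0}, {"x": 0, "y": 0, "z": 0, "wx": 0, "wy": 0, "wz": -0.18, "jaw": 0}, {"x": 0, "y": 0, "z": 0, "wx": 0, "wy": 0, "wz": -0.18, "jaw": 0}]}}

```text
clock: 26.38
position: [0.4455, 0.0246, 0.1548]
tcp_rot: [-2.536, -1.852, 0.002]
force: [-0.7, 0.3, 0.2]
opening: 0.0002
grip_force: 0.0
```

Run:
```python
from h import *
t=M(-.02,-.158); print(t); go(*t,.003,MY)
```

```text
[ 0.47070086 -0.14588768]
clock 26.38 pos [0.4455 0.0246 0.1548] close dir -17.71 tilt 0.1 q6 0.31 open 0.0002 F [-0.7  0.3  0.2]
 turn wz -0.124 q6-> -0.17 shift cm [-16.28   5.63  15.18]
 turn wz 3.017 q6-> 2.97 shift cm [16.3  -5.59 15.18]
```

>>> {"method": "servo_tool", "body": {"plan": [{"x": 0, "y": 0, "z": 0, "wx": 0, "wy": 0, "wz": -0.124, "jaw": 0}, {"x": -5.4, "y": 1.9, "z": 0, "wx": 0, "wy": 0, "wz": 0, "jaw": 0}, {"x": -5.4, "y": 1.9, "z": 0, "wx": 0, "wy": 0, "wz": 0, "jaw": 0}, {"x": -5.5, "y": 1.8, "z": 0, "wx": 0, "wy": 0, "wz": 0, "jaw": 0}, {"x": 0, "y": 0, "z": 5.5, "wx": 0, "wy": 0, "wz": 0, "jaw": 0}, {"x": 0, "y": 0, "z": 5.5, "wx": 0, "wy": 0, "wz": 0, "jaw": 0}, {"x": 0, "y": 0, "z": 4.1, "wx": 0, "wy": 0, "wz": 0, "jaw": 0}, {"x": 0, "y": 0, "z": 0, "wx": 0, "wy": 0, "wz": 0, "jaw": 0}]}}

```text
clock: 27.38
position: [0.4693, -0.1461, 0.0026]
tcp_rot: [-2.422, -1.998, 0.002]
force: [-0.0, -0.2, 0.8]
opening: 0.0004
grip_force: 0.0
```

Run:
```python
from h import *
ends(); t=M(-.02,-.141); go(*t,.003,MY)
```

```text
TCP [ 0.4693 -0.1461  0.0026] [-0.0214 -0.1585] F [-0.  -0.2  0.8] 0.0004292956294276008
leg [-0.1345 -0.0388] [-0.0069 -0.0045 -0.0021] 3577
wall [-0.1313 -0.038 ] [0.0021 0.0045 0.0069] 3363
foot [-0.1348 -0.0177] [-0.0479 -0.0293 -0.0109] 17236
clock 27.43 pos [ 0.4693 -0.1461  0.0032] close dir -10.96 tilt 0.14 q6 -0.16 open 0.0003 F [ 0.6 -0.1 -0.5]
 turn wz -0.006 q6-> -0.13 shift cm [1.75 0.13 0.02]
 turn wz 3.135 q6-> 3.01 shift cm [-1.75 -0.13  0.02]
```

>>> {"method": "servo_tool", "body": {"plan": [{"x": 0.8, "y": 0.1, "z": 0, "wx": 0, "wy": 0, "wz": 0, "jaw": 0}, {"x": 0.4, "y": 0, "z": 0, "wx": 0, "wy": 0, "wz": 0, "jaw": 0}, {"x": 0.2, "y": 0, "z": 0, "wx": 0, "wy": 0, "wz": 0, "jaw": 0}, {"x": 0, "y": 0, "z": 0, "wx": 0, "wy": 0, "wz": 0, "jaw": 0}]}}

```text
clock: 27.92
position: [0.4729, -0.1333, 0.0047]
tcp_rot: [2.424, 1.999, 0.0]
force: [0.6, -0.3, 0.8]
opening: 0.0004
grip_force: 0.0
```

Run:
```python
from h import *
ends()
```

```text
TCP [ 0.4729 -0.1333  0.0047] [-0.0202 -0.1453] F [ 0.6 -0.3  0.8] 0.000444788120289084
leg [-0.1271 -0.0247] [-0.0069 -0.0045 -0.0021] 3658
wall [-0.1266 -0.0239] [0.0021 0.0045 0.0069] 3563
foot [-0.1351 -0.0037] [-0.0479 -0.0292 -0.0107] 18735
```

>>> {"method": "servo_tool", "body": {"plan": [{"x": 0.1, "y": 0, "z": 0.1, "wx": 0, "wy": 0, "wz": 0, "jaw": 0}, {"x": 0.1, "y": 0, "z": 0, "wx": 0, "wy": 0, "wz": 0, "jaw": 0}, {"x": 0.1, "y": 0, "z": 0, "wx": 0, "wy": 0, "wz": 0, "jaw": 0}, {"x": 0, "y": 0, "z": 0, "wx": 0, "wy": 0, "wz": 0, "jaw": 0}]}}

```text
clock: 28.48
position: [0.4733, -0.1306, 0.0036]
tcp_rot: [-2.424, -1.998, 0.0]
force: [-0.7, -3.2, -0.5]
opening: 0.0005
grip_force: 1.3
```

Run:
```python
from h import *
ends()
```

```text
TCP [ 0.4733 -0.1306  0.0036] [-0.0202 -0.1425] F [-0.7 -3.2 -0.5] 0.0004983828200636864
leg [-0.1238 -0.0225] [-0.0069 -0.0045 -0.0021] 3720
wall [-0.1236 -0.022 ] [0.0021 0.0045 0.0069] 3584
foot [-0.1345 -0.0013] [-0.0479 -0.0292 -0.0107] 19030
```

>>> {"method": "servo_tool", "body": {"plan": [{"x": 0.1, "y": 0, "z": 0, "wx": 0, "wy": 0, "wz": 0, "jaw": 0}, {"x": 0.1, "y": 0, "z": 0, "wx": 0, "wy": 0, "wz": 0, "jaw": 0}, {"x": 0, "y": 0, "z": 0, "wx": 0, "wy": 0, "wz": 0, "jaw": 0}, {"x": -0.8, "y": 0, "z": 0, "wx": 0, "wy": 0, "wz": 0, "jaw": 0}, {"x": -0.8, "y": 0, "z": 0, "wx": 0, "wy": 0, "wz": 0, "jaw": 0}, {"x": 0, "y": 0, "z": 0, "wx": 0, "wy": 0, "wz": 0, "jaw": 0}]}}

```text
clock: 29.28
position: [0.4706, -0.145, 0.0037]
tcp_rot: [-2.425, -1.997, -0.0]
force: [0.5, 0.0, 0.6]
opening: 0.0007
grip_force: 0.0
```

Run:
```python
from h import *
ends()
im,P,c=look('top'); np.save('t5.npy',P); cv2.imwrite('pics/t5.png',im)
W=toM(P); m=hsvmask(im,(18,110,60),(32,255,255)); k=m&(abs(P[...,2]-.055)<.008)&(abs(W[...,0])<.02); print('top leg',W[k][:,1].min(),W[k][:,1].max())
k=~m&(abs(P[...,2]-.055)<.005)&(W[...,0]>0)&(W[...,0]<.12)&(abs(W[...,1])<.15); print('top rim',W[k][:,1].min(),W[k][:,1].max())
```

```text
TCP [ 0.4706 -0.145   0.0037] [-0.0203 -0.1571] F [0.5 0.  0.6] 0.0007086937489408547
leg [-0.131 -0.037] [-0.0069 -0.0045 -0.0021] 3480
wall [-0.1311 -0.0366] [0.0021 0.0045 0.0069] 3396
foot [-0.1312 -0.0157] [-0.0479 -0.0292 -0.0107] 16789
top leg -0.08854951540719803 0.1289254839550637
top rim -0.1299685251765506 0.13025254953977852
```

The guide's ends are level now (leg -131.0, wall -131.1). On to the clips, green first.

Run:
```python
from h import *
go(.4327,-.2218,.18,96.5)
```

```text
clock 29.38 pos [ 0.4707 -0.1445  0.0037] close dir -11.03 tilt 0.01 q6 -0.16 open 0.0006 F [ 0.2 -0.4  0.5]
 turn wz 1.265 q6-> 0.93 shift cm [ -4.64   7.25 -17.63]
 turn wz -1.877 q6-> -2.21 shift cm [  4.65  -7.25 -17.63]
```

>>> {"method": "servo_tool", "body": {"plan": [{"x": -0.3, "y": 0, "z": -6, "wx": 0, "wy": 0, "wz": 0, "jaw": 0}, {"x": 0, "y": 0, "z": -6, "wx": 0, "wy": 0, "wz": 0, "jaw": 0}, {"x": 0, "y": 0, "z": -5.6, "wx": 0, "wy": 0, "wz": 0.18, "jaw": 9.3}, {"x": 0, "y": 0, "z": 0, "wx": 0, "wy": 0, "wz": 0.18, "jaw": 9.3}, {"x": 0, "y": 0, "z": 0, "wx": 0, "wy": 0, "wz": 0.18, "jaw": 9.3}, {"x": 0, "y": 0, "z": 0, "wx": 0, "wy": 0, "wz": 0.18, "jaw": 9.3}, {"x": 0, "y": 0, "z": 0, "wx": 0, "wy": 0, "wz": 0.18, "jaw": 9.3}, {"x": 0, "y": 0, "z": 0, "wx": 0, "wy": 0, "wz": 0.18, "jaw": 9.3}]}}

```text
clock: 30.38
position: [0.4701, -0.1471, 0.1796]
tcp_rot: [-3.108, -0.459, -0.0]
force: [0.9, 0.3, 0.4]
opening: 0.0559
grip_force: 0.0
```

>>> {"method": "servo_tool", "body": {"plan": [{"x": 0, "y": 0, "z": 0, "wx": 0, "wy": 0, "wz": 0.185, "jaw": 9.3}, {"x": -4.6, "y": 3.5, "z": 0, "wx": 0, "wy": 0, "wz": 0, "jaw": 9.3}, {"x": 0, "y": 3.5, "z": 0, "wx": 0, "wy": 0, "wz": 0, "jaw": 9.3}, {"x": 0, "y": 0, "z": 0, "wx": 0, "wy": 0, "wz": 0, "jaw": 9.3}, {"x": 0, "y": 0, "z": 0, "wx": 0, "wy": 0, "wz": 0, "jaw": 9.3}]}}

```text
clock: 31.0
position: [0.4324, -0.2217, 0.1795]
tcp_rot: [-3.136, -0.178, 0.0]
force: [-0.4, 2.0, 0.4]
opening: 0.0931
grip_force: 0.0
```

```bash
cat >> h.py <<'E'
def grey(n,c0,r=.06,zlo=.04,zhi=.108):
    im,P,c=look(n); h=cv2.cvtColor(im,cv2.COLOR_BGR2HSV); g=(h[...,1]<75)&(h[...,2]>90)&(P[...,2]>zlo)&(P[...,2]<zhi)&(np.hypot(P[...,0]-c0[0],P[...,1]-c0[1])<r)
    for mm,st,ce in comps(g,10):
        p=P[mm]; z=np.percentile(p[:,2],60); q=p[p[:,2]>z-.012]; print(n,st[4],rect(q),'z',np.round(np.percentile(p[:,2],[10,50,90]),3))
    return im,P
E
python3 - <<'E'
from h import *
im,P=grey('wrist',(.4327,-.2218)); cv2.imwrite('pics/w10.png',im)
grey('top',(.4327,-.2218)); grey('scene',(.4327,-.2218))
go(.4327,-.2218,.08,96.5)
E
```

```text
wrist 708 (array([ 433.3, -220.9]), array([48.2, 13. ]), 7.4) z [0.052 0.056 0.058]
wrist 452 (array([ 430. , -191.8]), array([40.4,  7.6]), 5.0) z [0.099 0.101 0.102]
wrist 394 (array([ 436.5, -249.9]), array([39.1,  6.8]), 6.0) z [0.099 0.101 0.102]
top 17 (array([ 451.9, -219.3]), array([11.9,  7.8]), 89.0) z [0.049 0.055 0.057]
scene 27 (array([ 430.1, -192.6]), array([40.3,  7.9]), 7.3) z [0.096 0.099 0.103]
scene 49 (array([ 432.4, -223.1]), array([50.9, 14.4]), 5.8) z [0.051 0.055 0.058]
clock 31.15 pos [ 0.4325 -0.2213  0.1797] close dir -83.42 tilt 0.01 q6 0.93 open 0.093 F [-1.1 -0.4 -0.2]
 turn wz 0.001 q6-> 0.93 shift cm [0.01 0.05 9.97]
 turn wz -3.14 q6-> -2.21 shift cm [-0.01 -0.05  9.97]
```

View pics/w10.png

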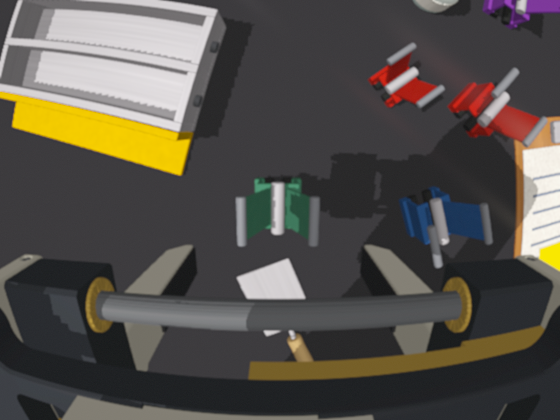

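The wrist view shows the green clip (278,210) centred below the fingers, with both grips at (241,222) and (314,222). Going down to pinch.

>>> {"method": "servo_tool", "body": {"plan": [{"x": 0.1, "y": 0, "z": 5, "wx": 0, "wy": 0, "wz": 0, "jaw": 9.3}, {"x": 0, "y": 0, "z": 5.2, "wx": 0, "wy": 0, "wz": 0, "jaw": 9.3}, {"x": 0, "y": 0, "z": 0, "wx": 0, "wy": 0, "wz": 0, "jaw": 9.3}, {"x": 0, "y": 0, "z": 0, "wx": 0, "wy": 0, "wz": 0, "jaw": 3.4}, {"x": 0, "y": 0, "z": 0, "wx": 0, "wy": 0, "wz": 0, "jaw": 3.4}, {"x": 0, "y": 0, "z": 0, "wx": 0, "wy": 0, "wz": 0, "jaw": 3.4}, {"x": 0, "y": 0, "z": 0, "wx": 0, "wy": 0, "wz": 0, "jaw": 3.4}, {"x": 0, "y": 0, "z": 0, "wx": 0, "wy": 0, "wz": 0, "jaw": 3.4}]}}

```text
clock: 32.15
position: [0.4343, -0.2223, 0.0797]
tcp_rot: [3.135, 0.179, 0.004]
force: [-0.1, 2.1, 12.3]
opening: 0.048
grip_force: 7.7
```

Run:
```python
from h import *
s=env.read_state(); print(s['opening'],s['grip_force'],s['position'],s['force'])
im,P,c=look('wrist'); m=hsvmask(im,*COL['green']); p=P[m&np.isfinite(P[...,0])]; p=p[np.hypot(p[:,0]-.433,p[:,1]+.221)<.07]; print(len(p),np.percentile(p,[1,50,99],axis=0))
```

```text
0.04798175520807291 7.698487490415573 [ 0.43429951 -0.22230331  0.07971769] [-0.1256569   2.06643779 12.29158745]
4375 [[ 0.4118506  -0.24254532  0.00122956]
 [ 0.44116536 -0.22613402  0.05574454]
 [ 0.45692877 -0.18080083  0.09175014]]
```

>>> {"method": "servo_tool", "body": {"plan": [{"x": 0, "y": 0, "z": -0.3, "wx": 0, "wy": 0, "wz": 0, "jaw": 3.4}, {"x": 0, "y": 0, "z": 0, "wx": 0, "wy": 0, "wz": 0, "jaw": 3.4}, {"x": 0, "y": 0, "z": 0, "wx": 0, "wy": 0, "wz": 0, "jaw": 3.4}, {"x": 0, "y": 0, "z": 0, "wx": 0, "wy": 0, "wz": 0, "jaw": 3.4}]}}

```text
clock: 32.7
position: [0.4333, -0.2219, 0.0805]
tcp_rot: [-3.136, -0.179, 0.0]
force: [0.4, 0.5, -1.8]
opening: 0.0345
grip_force: 9.0
```

>>> {"method": "servo_tool", "body": {"plan": [{"x": 0, "y": 0, "z": 0, "wx": 0, "wy": 0, "wz": 0, "jaw": 3}, {"x": 0, "y": 0, "z": 0, "wx": 0, "wy": 0, "wz": 0, "jaw": 3}, {"x": 0, "y": 0, "z": -2, "wx": 0, "wy": 0, "wz": 0, "jaw": 3}, {"x": 0, "y": 0, "z": -5, "wx": 0, "wy": 0, "wz": 0, "jaw": 3}, {"x": 0, "y": 0, "z": -5, "wx": 0, "wy": 0, "wz": 0, "jaw": 3}, {"x": 0, "y": 0, "z": 0, "wx": 0, "wy": 0, "wz": 0, "jaw": 3}]}}

```text
clock: 33.45
position: [0.4345, -0.2227, 0.2061]
tcp_rot: [3.133, 0.178, 0.009]
force: [-0.6, -0.5, -1.1]
opening: 0.031
grip_force: 21.4
```

Run:
```python
from h import *
s=env.read_state(); print(s['opening'],s['grip_force'],s['position'],s['force'])
im,P=grey('wrist',s['position'][:2],.07,.09,.25); cv2.imwrite('pics/w11.png',im)
m=hsvmask(im,*COL['green']); p=P[m&np.isfinite(P[...,0])]; p=p[np.hypot(p[:,0]-.433,p[:,1]+.221)<.07]; print(len(p),np.percentile(p,[1,50,99],axis=0))
t=M(0,-.08); go(*t,.19,MY)
```

```text
0.030995076928462813 21.363224373199046 [ 0.43453491 -0.22265172  0.20608741] [-0.56950709 -0.48005621 -1.12996616]
wrist 1862 (array([ 438.2, -211.2]), array([28.9,  9.2]), 5.6) z [0.177 0.18  0.232]
wrist 1616 (array([ 440.2, -241.5]), array([30.8, 21.7]), 4.6) z [0.217 0.228 0.244]
wrist 871 (array([ 442.1, -197.9]), array([ 2.6, 13.8]), 0.5) z [0.215 0.232 0.247]
3808 [[ 0.41216005 -0.24621835  0.13403473]
 [ 0.44283538 -0.20637598  0.17102324]
 [ 0.457864   -0.17126496  0.21457503]]
clock 33.5 pos [ 0.4339 -0.2223  0.2032] close dir -83.48 tilt 0.21 q6 0.93 open 0.0311 F [ 0.2  0.2 -1.6]
 turn wz -1.272 q6-> -0.01 shift cm [15.98  4.21  1.38]
 turn wz 1.87 q6-> 3.13 shift cm [-15.99  -4.22   1.27]
```

View pics/w11.png

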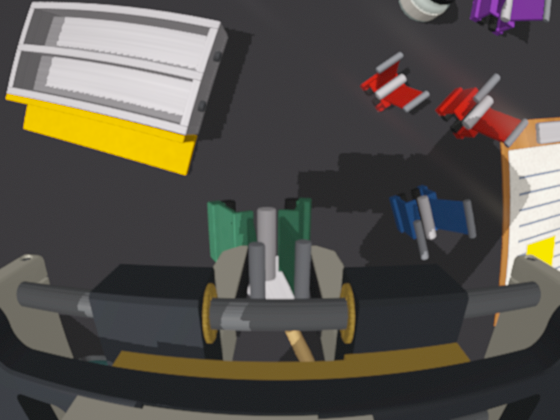

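The clip is held open (jaws at 210-310), but its pin (266,240) sits left of the grips' middle (280), so it hangs about 12° tilted. I'll yaw to the mould, then tilt the tool to make the clip plumb.

>>> {"method": "servo_tool", "body": {"plan": [{"x": 0, "y": 0, "z": 0, "wx": 0, "wy": 0, "wz": -0.159, "jaw": 3}, {"x": 0, "y": 0, "z": 0, "wx": 0, "wy": 0, "wz": -0.159, "jaw": 3}, {"x": 0, "y": 0, "z": 0, "wx": 0, "wy": 0, "wz": -0.159, "jaw": 3}, {"x": 0, "y": 0, "z": 0, "wx": 0, "wy": 0, "wz": -0.159, "jaw": 3}, {"x": 0, "y": 0, "z": 0, "wx": 0, "wy": 0, "wz": -0.159, "jaw": 3}, {"x": 0, "y": 0, "z": 0, "wx": 0, "wy": 0, "wz": -0.159, "jaw": 3}, {"x": 0, "y": 0, "z": 0, "wx": 0, "wy": 0, "wz": -0.159, "jaw": 3}, {"x": 0, "y": 0, "z": 0, "wx": 0, "wy": 0, "wz": -0.159, "jaw": 3}]}}

```text
clock: 34.5
position: [0.4329, -0.2217, 0.1996]
tcp_rot: [-2.411, -2.012, 0.001]
force: [0.7, 0.2, -0.2]
opening: 0.031
grip_force: 21.4
```

>>> {"method": "servo_tool", "body": {"plan": [{"x": 5.3, "y": 1.4, "z": 0, "wx": 0, "wy": 0, "wz": 0, "jaw": 3}, {"x": 5.3, "y": 1.4, "z": 0, "wx": 0, "wy": 0, "wz": 0, "jaw": 3}, {"x": 5.3, "y": 1.4, "z": 0, "wx": 0, "wy": 0, "wz": 0, "jaw": 3}, {"x": 0, "y": 0, "z": 0, "wx": -0.1, "wy": 0, "wz": 0, "jaw": 3}, {"x": 0, "y": 0, "z": 0, "wx": -0.1, "wy": 0, "wz": 0, "jaw": 3}, {"x": 0, "y": 0, "z": 0, "wx": 0, "wy": 0, "wz": 0, "jaw": 3}]}}

```text
clock: 35.25
position: [0.5028, -0.073, 0.2]
tcp_rot: [2.294, 1.905, 0.19]
force: [0.0, -0.0, -1.3]
opening: 0.0306
grip_force: 8.3
```

```bash
cat >> h.py <<'E'
def held(col,n='wrist',save=None):
    s=env.read_state(); R=Ro.from_rotvec(s['tcp_rot']).as_matrix(); t=np.array(s['position'])
    im,P,c=look(n)
    if save: cv2.imwrite(save,im)
    print('TCP',np.round(t,4),'mould',np.round(toM(t),4),'open',round(float(s['opening']),4),'gf',round(float(s['grip_force']),1),'F',np.round(s['force'],1),'tool y',np.round(R[:,1],3))
    L=(P-t)@R  # tool coords
    W=toM(P); h=cv2.cvtColor(im,cv2.COLOR_BGR2HSV)
    near=(abs(L[...,0])<.03)&(abs(L[...,1])<.05)
    g=near&(h[...,1]<75)&(h[...,2]>60)&(L[...,2]>.005)&(L[...,2]<.05)
    for mm,st,ce in comps(g,40):
        w=W[mm]; z=P[mm][:,2]; l=L[mm]; print(' grey',st[4],'mould x med',np.round(np.median(w[:,0]),4),'y',np.round([w[:,1].min(),w[:,1].max()],3),'z',np.round(np.percentile(z,[10,50,90]),4),'tool y/z',np.round(np.median(l[:,1:],axis=0),4))
    g=hsvmask(im,*COL[col])&(abs(L[...,0])<.04)&(abs(L[...,1])<.07)&(L[...,2]>-.03)&(L[...,2]<.11)
    w=W[g]; z=P[g][:,2]; mx=np.median(w[:,0])
    for sd,k in (('x-',w[:,0]<mx),('x+',w[:,0]>=mx)):
        print(' jaw',sd,k.sum(),'x',np.round(np.percentile(w[k][:,0],[1,50,99]),4),'y',np.round(np.percentile(w[k][:,1],[1,99]),4),'z',np.round(np.percentile(z[k],[1,50,99]),4))
    return im,P
E
python3 - <<'E'
from h import *
held('green',save='pics/w12.png'); held('green','scene')
E
```

```text
TCP [ 0.5028 -0.073   0.2   ] mould [-0.0018 -0.0804] open 0.0306 gf 8.3 F [ 0.  -0.  -1.3] tool y [ 0.964 -0.18   0.198]
 grey 1306 mould x med 0.001 y [-0.1   -0.051] z [0.1678 0.1707 0.1735] tool y/z [-0.0029  0.0292]
 grey 73 mould x med -0.0071 y [-0.076 -0.053] z [0.1623 0.1642 0.1762] tool y/z [-0.0116  0.0339]
 grey 70 mould x med 0.0106 y [-0.09  -0.053] z [0.1617 0.1642 0.1665] tool y/z [0.0052 0.0375]
 jaw x- 1941 x [-0.0319 -0.0213 -0.0096] y [-0.0923 -0.0505] z [0.1304 0.1563 0.2089]
 jaw x+ 1941 x [-0.0081  0.0186  0.0412] y [-0.0936 -0.0497] z [0.1381 0.1685 0.2127]
TCP [ 0.5031 -0.0732  0.2002] mould [-0.0015 -0.0806] open 0.0302 gf 8.3 F [ 0.4 -0.1 -1. ] tool y [ 0.964 -0.18   0.197]
 jaw x- 230 x [-0.0285  0.0101  0.0187] y [-0.0963 -0.0513] z [0.1298 0.1818 0.2157]
 jaw x+ 230 x [0.0198 0.0308 0.0442] y [-0.0962 -0.0506] z [0.1322 0.1494 0.1699]
```

View pics/w12.png

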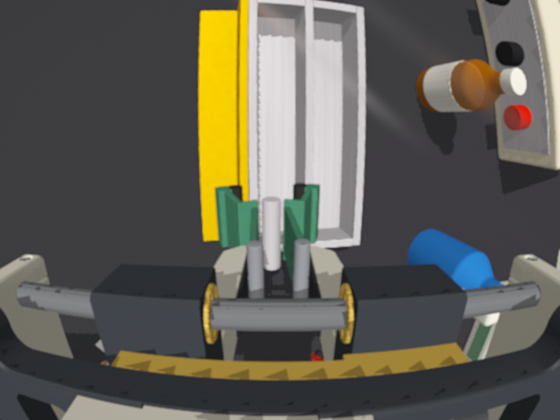

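The clip rotated within the grip, so the tool tilt now overcorrects by about 7°. I'll take part of it back and hold more firmly.

>>> {"method": "servo_tool", "body": {"plan": [{"x": 0, "y": 0, "z": 0, "wx": 0.12, "wy": 0, "wz": 0, "jaw": 2.6}, {"x": 0, "y": 0, "z": 0, "wx": 0, "wy": 0, "wz": 0, "jaw": 2.6}, {"x": 0, "y": 0, "z": 0, "wx": 0, "wy": 0, "wz": 0, "jaw": 2.6}]}}

```text
clock: 35.72
position: [0.5041, -0.0735, 0.2001]
tcp_rot: [2.369, 1.966, 0.079]
force: [0.1, 0.0, -1.1]
opening: 0.0291
grip_force: 30.0
```

Run:
```python
from h import *
held('green',save='pics/w13.png')
```

```text
TCP [ 0.5041 -0.0735  0.2001] mould [-0.0005 -0.0807] open 0.0291 gf 30.0 F [ 0.1  0.  -1.1] tool y [ 0.98  -0.184  0.08 ]
 grey 1307 mould x med -0.0009 y [-0.1   -0.051] z [0.168  0.1709 0.1736] tool y/z [-0.0026  0.0291]
 grey 54 mould x med 0.0076 y [-0.081 -0.053] z [0.1622 0.1637 0.166 ] tool y/z [0.0051 0.037 ]
 jaw x- 1987 x [-0.0402 -0.0261 -0.0115] y [-0.0926 -0.0506] z [0.1298 0.1562 0.2107]
 jaw x+ 1987 x [-0.0109  0.0171  0.0371] y [-0.0938 -0.05  ] z [0.1305 0.1669 0.2112]
```

The clip is plumb now (jaw ends at equal height, centred at x = -1.5 mm). Lowering it over the guide and wall.

>>> {"method": "servo_tool", "body": {"plan": [{"x": 0, "y": -0.1, "z": 3, "wx": 0, "wy": 0, "wz": 0, "jaw": 2.6}, {"x": 0, "y": -0.2, "z": 2.5, "wx": 0, "wy": 0, "wz": 0, "jaw": 2.6}, {"x": 0, "y": -0.16, "z": 2, "wx": 0, "wy": 0, "wz": 0, "jaw": 2.6}, {"x": 0, "y": -0.12, "z": 1.5, "wx": 0, "wy": 0, "wz": 0, "jaw": 2.6}, {"x": 0, "y": 0, "z": 0, "wx": 0, "wy": 0, "wz": 0, "jaw": 2.6}, {"x": 0, "y": 0, "z": 0, "wx": 0, "wy": 0, "wz": 0, "jaw": 2.6}]}}

```text
clock: 36.52
position: [0.5057, -0.0737, 0.1114]
tcp_rot: [2.368, 1.966, 0.08]
force: [0.0, 0.3, -1.0]
opening: 0.0294
grip_force: 30.0
```

Run:
```python
from h import *
held('green',save='pics/w14.png')
```

```text
TCP [ 0.5057 -0.0737  0.1114] mould [ 0.0011 -0.0806] open 0.0294 gf 30.0 F [ 0.   0.3 -1. ] tool y [ 0.98  -0.183  0.081]
 grey 1303 mould x med 0.0007 y [-0.1   -0.051] z [0.0793 0.0822 0.0849] tool y/z [-0.0027  0.029 ]
 grey 66 mould x med 0.0093 y [-0.09  -0.053] z [0.0728 0.0744 0.0766] tool y/z [0.0051 0.0375]
 jaw x- 1915 x [-0.0367 -0.0231 -0.0091] y [-0.0912 -0.0506] z [0.046  0.0707 0.1223]
 jaw x+ 1916 x [-0.0084  0.0185  0.0373] y [-0.093  -0.0499] z [0.0452 0.0779 0.1226]
```

>>> {"method": "servo_tool", "body": {"plan": [{"x": 0, "y": -0.04, "z": 0.5, "wx": 0, "wy": 0, "wz": 0, "jaw": 2.6}, {"x": 0, "y": -0.03, "z": 0.4, "wx": 0, "wy": 0, "wz": 0, "jaw": 2.6}, {"x": 0, "y": 0, "z": 0, "wx": 0, "wy": 0, "wz": 0, "jaw": 2.6}, {"x": 0, "y": 0, "z": 0, "wx": 0, "wy": 0, "wz": 0, "jaw": 2.6}]}}

```text
clock: 37.08
position: [0.5053, -0.0736, 0.1015]
tcp_rot: [2.369, 1.967, 0.079]
force: [-0.4, 1.0, -0.6]
opening: 0.0295
grip_force: 30.0
```

>>> {"method": "servo_tool", "body": {"plan": [{"x": 0, "y": 0, "z": 0, "wx": 0, "wy": 0, "wz": 0, "jaw": 4.5}, {"x": 0, "y": 0, "z": 0, "wx": 0, "wy": 0, "wz": 0, "jaw": 6}, {"x": 0, "y": 0, "z": 0, "wx": 0, "wy": 0, "wz": 0, "jaw": 8}, {"x": 0, "y": 0, "z": 0, "wx": 0, "wy": 0, "wz": 0, "jaw": 9.3}, {"x": 0, "y": 0, "z": 0, "wx": 0, "wy": 0, "wz": 0, "jaw": 9.3}, {"x": 0, "y": 0, "z": -5, "wx": 0, "wy": 0, "wz": 0, "jaw": 9.3}, {"x": 0, "y": 0, "z": -5, "wx": 0.08, "wy": 0, "wz": 0, "jaw": 9.3}, {"x": 0, "y": 0, "z": 0, "wx": 0, "wy": 0, "wz": 0, "jaw": 9.3}]}}

```text
clock: 38.08
position: [0.499, -0.0725, 0.2052]
tcp_rot: [2.414, 2.004, 0.005]
force: [0.3, 0.3, -0.9]
opening: 0.0928
grip_force: 0.0
```

```bash
cat >> h.py <<'E'
def clipat(col,y0):
    im,P,c=look('wrist'); W=toM(P); h=cv2.cvtColor(im,cv2.COLOR_BGR2HSV); near=(abs(W[...,1]-y0)<.04)&(abs(W[...,0])<.06)&(P[...,2]<.13)
    for mm,st,ce in comps(near&(h[...,1]<75)&(h[...,2]>60)&(P[...,2]>.06),30):
        w=W[mm];z=P[mm][:,2]; print(' grey',st[4],'x',np.round(np.percentile(w[:,0],[5,50,95]),4),'y',np.round(np.percentile(w[:,1],[1,99]),3),'z',np.round(np.percentile(z,[10,50,90]),4))
    g=near&hsvmask(im,*COL[col]); w=W[g]; z=P[g][:,2]; print(' body x',np.round(np.percentile(w[:,0],[1,99]),4),'z',np.round(np.percentile(z,[1,50,99]),4))
    return im,P
E
python3 - <<'E'
from h import *
im,P=clipat('green',-.08); cv2.imwrite('pics/w15.png',im); ends()
go(.432,-.394,.18,100)
grey('top',(.432,-.394)); grey('top',(.57,-.442))
grey('wrist',(.432,-.394))
E
```

```text
grey 637 x [-0.0051  0.0004  0.0061] y [-0.1   -0.053] z [0.0727 0.0764 0.0793]
 grey 476 x [0.0215 0.0241 0.0279] y [-0.101 -0.062] z [0.1142 0.1225 0.125 ]
 grey 464 x [-0.0273 -0.0236 -0.0205] y [-0.102 -0.062] z [0.1206 0.1231 0.1254]
 body x [-0.0257  0.0257] z [0.0365 0.0831 0.112 ]
TCP [ 0.4983 -0.0723  0.2026] [-0.0064 -0.0806] F [ 0.2 -0.4 -0.6] 0.09295098115513324
leg [-0.1303  0.1242] [-0.0062 -0.0042 -0.0022] 997
wall [-0.1309  0.1243] [0.0024 0.0044 0.0066] 1002
foot [-0.1313  0.1286] [-0.0477 -0.0314 -0.0106] 6278
clock 38.17 pos [ 0.4976 -0.0722  0.201 ] close dir -10.6 tilt 0.04 q6 -0.01 open 0.0931 F [ 0.   0.2 -0.9]
 turn wz 1.211 q6-> 0.61 shift cm [-12.05  30.55   2.12]
 turn wz -1.93 q6-> -2.54 shift cm [ 12.05 -30.55   2.08]
top 49 (array([ 451.1, -412.6]), array([38.8,  8. ]), 27.5) z [0.097 0.1   0.102]
top 80 (array([ 438.9, -388.9]), array([45. , 14.1]), 26.4) z [0.051 0.055 0.058]
top 38 (array([ 423.6, -361.3]), array([34.4,  7.4]), 30.0) z [0.097 0.1   0.102]
top 51 (array([ 582.7, -409.6]), array([ 8.3, 39.1]), 49.1) z [0.076 0.1   0.103]
top 91 (array([ 565.1, -433. ]), array([14.8, 47.7]), 53.6) z [0.049 0.054 0.058]
top 44 (array([ 548.1, -455.1]), array([ 7.5, 39.9]), 53.8) z [0.097 0.099 0.102]
```

View pics/w15.png

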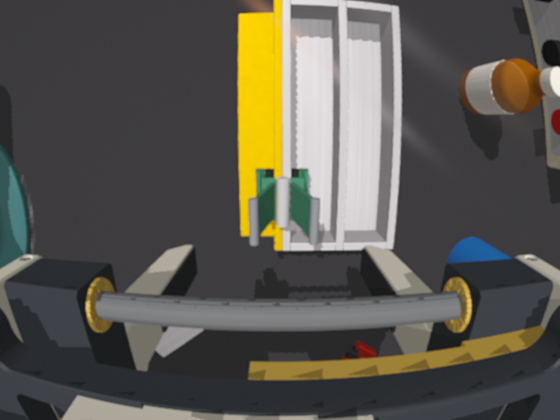

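The green clip is seated: pin top at (283,200), grips at (254,222) and (314,222), pin centre about 70 mm high, straddling guide and wall. Blue is next.

Run:
```python
from h import *
go(.4378,-.3878,.18,118.2)
```

```text
clock 38.33 pos [ 0.497  -0.0721  0.1998] close dir -10.6 tilt 0.08 q6 -0.01 open 0.0929 F [ 0.2 -0.2  0.9]
 turn wz 0.894 q6-> 0.3 shift cm [-20.13  25.03   1.95]
 turn wz -2.248 q6-> -2.84 shift cm [ 20.13 -25.03   2.02]
```

>>> {"method": "servo_tool", "body": {"plan": [{"x": 0, "y": 0, "z": 0, "wx": 0, "wy": 0, "wz": 0.179, "jaw": 9.3}, {"x": 0, "y": 0, "z": 0, "wx": 0, "wy": 0, "wz": 0.179, "jaw": 9.3}, {"x": 0, "y": 0, "z": 0, "wx": 0, "wy": 0, "wz": 0.179, "jaw": 9.3}, {"x": 0, "y": 0, "z": 0, "wx": 0, "wy": 0, "wz": 0.179, "jaw": 9.3}, {"x": 0, "y": 0, "z": 0, "wx": 0, "wy": 0, "wz": 0.178, "jaw": 9.3}, {"x": -3.35, "y": 4.2, "z": 0, "wx": 0, "wy": 0, "wz": 0, "jaw": 9.3}, {"x": -3.35, "y": 4.2, "z": 0, "wx": 0, "wy": 0, "wz": 0, "jaw": 9.3}, {"x": -3.35, "y": 4.2, "z": 0, "wx": 0, "wy": 0, "wz": 0, "jaw": 9.3}]}}

```text
clock: 39.33
position: [0.4675, -0.232, 0.2003]
tcp_rot: [-3.046, -0.765, 0.001]
force: [0.6, -0.8, 0.9]
opening: 0.0929
grip_force: 0.0
```

>>> {"method": "servo_tool", "body": {"plan": [{"x": -3.35, "y": 4.2, "z": 0, "wx": 0, "wy": 0, "wz": 0, "jaw": 9.3}, {"x": -3.35, "y": 4.2, "z": 0, "wx": 0, "wy": 0, "wz": 0, "jaw": 9.3}, {"x": -3.35, "y": 4.1, "z": 2, "wx": 0, "wy": 0, "wz": 0, "jaw": 9.3}, {"x": 0, "y": 0, "z": 0, "wx": 0, "wy": 0, "wz": 0, "jaw": 9.3}, {"x": 0, "y": 0, "z": 0, "wx": 0, "wy": 0, "wz": 0, "jaw": 9.3}]}}

```text
clock: 39.95
position: [0.4386, -0.3879, 0.1805]
tcp_rot: [-3.046, -0.764, 0.001]
force: [0.2, -0.7, 0.9]
opening: 0.0931
grip_force: 0.0
```

```bash
cat >> h.py <<'E'
def grips(c0,zt=.0775):
    im,P,c=look('wrist'); h=cv2.cvtColor(im,cv2.COLOR_BGR2HSV); g=(h[...,1]<75)&(h[...,2]>90)&(P[...,2]>.04)&(P[...,2]<.108)&(np.hypot(P[...,0]-c0[0],P[...,1]-c0[1])<.06)
    G=[]
    for mm,st,ce in comps(g,60):
        p=P[mm]; z=np.median(p[:,2]); r=rect(p[p[:,2]>z-.012]); print(st[4],r,'z',round(z,4))
        if z>.09: G.append(r[0])
    a,b=G[:2]; d=b-a; print('dist',np.hypot(*d)); cc=(a+b)/2000; go(*cc,zt,np.degrees(np.arctan2(d[1],d[0])))
    return im
E
python3 - <<'E'
from h import *
grips((.4378,-.3878))
E
```

```text
700 (array([ 438.8, -388. ]), array([48.2, 13.3]), 27.8) z 0.0561
474 (array([ 425.6, -362.1]), array([39.9,  7.8]), 26.2) z 0.1005
457 (array([ 451.9, -413.9]), array([40.2,  7.4]), 27.4) z 0.1004
dist 58.09414772591119
clock 40.0 pos [ 0.4389 -0.3876  0.1811] close dir -61.8 tilt 0.02 q6 0.31 open 0.0927 F [ 0.3 -0.5  0.1]
 turn wz 0.022 q6-> 0.33 shift cm [-0.03  0.03 10.36]
 turn wz -3.119 q6-> -2.81 shift cm [ 0.03 -0.02 10.36]
```

>>> {"method": "servo_tool", "body": {"plan": [{"x": 0, "y": 0, "z": 5, "wx": 0, "wy": 0, "wz": 0.02, "jaw": 9.3}, {"x": 0, "y": 0, "z": 5.4, "wx": 0, "wy": 0, "wz": 0, "jaw": 9.3}, {"x": 0, "y": 0, "z": 0, "wx": 0, "wy": 0, "wz": 0, "jaw": 8}, {"x": 0, "y": 0, "z": 0, "wx": 0, "wy": 0, "wz": 0, "jaw": 6.6}, {"x": 0, "y": 0, "z": 0, "wx": 0, "wy": 0, "wz": 0, "jaw": 6}, {"x": 0, "y": 0, "z": 0, "wx": 0, "wy": 0, "wz": 0, "jaw": 5.6}, {"x": 0, "y": 0, "z": 0, "wx": 0, "wy": 0, "wz": 0, "jaw": 5.4}, {"x": 0, "y": 0, "z": 0, "wx": 0, "wy": 0, "wz": 0, "jaw": 5.4}]}}

```text
clock: 41.0
position: [0.4399, -0.3892, 0.0803]
tcp_rot: [3.051, 0.733, 0.004]
force: [-0.9, 2.0, 12.8]
opening: 0.0542
grip_force: 7.9
```

>>> {"method": "servo_tool", "body": {"plan": [{"x": 0, "y": 0, "z": -0.8, "wx": 0, "wy": 0, "wz": 0, "jaw": 5.2}, {"x": 0, "y": 0, "z": -0.8, "wx": 0, "wy": 0, "wz": 0, "jaw": 5}, {"x": 0, "y": 0, "z": 0, "wx": 0, "wy": 0, "wz": 0, "jaw": 4.5}, {"x": 0, "y": 0, "z": 0, "wx": 0, "wy": 0, "wz": 0, "jaw": 4}, {"x": 0, "y": 0, "z": 0, "wx": 0, "wy": 0, "wz": 0, "jaw": 3.4}, {"x": 0, "y": 0, "z": 0, "wx": 0, "wy": 0, "wz": 0, "jaw": 2.6}, {"x": 0, "y": 0, "z": 0, "wx": 0, "wy": 0, "wz": 0, "jaw": 2.6}, {"x": 0, "y": 0, "z": 0, "wx": 0, "wy": 0, "wz": 0, "jaw": 2.6}]}}

```text
clock: 42.0
position: [0.4388, -0.3884, 0.0931]
tcp_rot: [-3.055, -0.734, 0.0]
force: [-0.5, -0.1, -0.7]
opening: 0.03
grip_force: 29.2
```

Run:
```python
from h import *
held('blue')
```

```text
TCP [ 0.4388 -0.3884  0.0931] mould [-0.0068 -0.4022] open 0.03 gf 29.2 F [-0.5 -0.1 -0.7] tool y [ 0.454 -0.891 -0.   ]
 grey 1127 mould x med -0.0062 y [-0.417 -0.379] z [0.0608 0.0637 0.0648] tool y/z [-0.0048  0.0294]
 jaw x- 1841 x [-0.0533 -0.0196 -0.0074] y [-0.4175 -0.3526] z [0.0013 0.0491 0.0924]
 jaw x+ 1842 x [-0.0068  0.0083  0.025 ] y [-0.4289 -0.3695] z [0.0082 0.0568 0.1008]
```

>>> {"method": "servo_tool", "body": {"plan": [{"x": 0, "y": 0, "z": -5.5, "wx": 0, "wy": 0, "wz": 0, "jaw": 2.6}, {"x": 0, "y": 0, "z": -5.5, "wx": 0, "wy": 0, "wz": 0, "jaw": 2.6}, {"x": 0, "y": 0, "z": -1.5, "wx": 0, "wy": 0, "wz": 0, "jaw": 2.6}, {"x": 0, "y": 0, "z": 0, "wx": 0, "wy": 0, "wz": -0.183, "jaw": 2.6}, {"x": 0, "y": 0, "z": 0, "wx": 0, "wy": 0, "wz": -0.183, "jaw": 2.6}, {"x": 0, "y": 0, "z": 0, "wx": 0, "wy": 0, "wz": -0.183, "jaw": 2.6}, {"x": 0, "y": 0, "z": 0, "wx": 0, "wy": 0, "wz": -0.183, "jaw": 2.6}, {"x": 0, "y": 0, "z": 0, "wx": 0, "wy": 0, "wz": -0.183, "jaw": 2.6}]}}

```text
clock: 43.05
position: [0.4386, -0.3882, 0.2169]
tcp_rot: [-2.409, -2.014, 0.0]
force: [-0.1, -0.7, -1.5]
opening: 0.0299
grip_force: 29.3
```

Run:
```python
from h import *
t=M(0,0); go(*t,.21,MY)
```

```text
clock 43.05 pos [ 0.4386 -0.3882  0.2169] close dir -10.19 tilt 0.08 q6 -0.59 open 0.0299 F [-0.1 -0.7 -1.5]
 turn wz 0.007 q6-> 0.15 shift cm [40.2   0.7   0.73]
 turn wz -3.135 q6-> -2.99 shift cm [-40.2   -0.7    0.66]
```

>>> {"method": "servo_tool", "body": {"plan": [{"x": 5.74, "y": 0.1, "z": 0, "wx": 0, "wy": 0, "wz": 0.007, "jaw": 2.6}, {"x": 5.74, "y": 0.1, "z": 0, "wx": 0, "wy": 0, "wz": 0, "jaw": 2.6}, {"x": 5.74, "y": 0.1, "z": 0, "wx": 0, "wy": 0, "wz": 0, "jaw": 2.6}, {"x": 5.74, "y": 0.1, "z": 0, "wx": 0, "wy": 0, "wz": 0, "jaw": 2.6}, {"x": 5.74, "y": 0.1, "z": 0, "wx": 0, "wy": 0, "wz": 0, "jaw": 2.6}, {"x": 5.74, "y": 0.1, "z": 0, "wx": 0, "wy": 0, "wz": 0, "jaw": 2.6}, {"x": 5.74, "y": 0.1, "z": 0, "wx": 0, "wy": 0, "wz": 0, "jaw": 2.6}, {"x": 0, "y": 0, "z": 0, "wx": -0.09, "wy": 0, "wz": 0, "jaw": 2.6}]}}

```text
clock: 44.05
position: [0.5222, 0.008, 0.2164]
tcp_rot: [2.366, 1.96, 0.087]
force: [-0.7, 0.2, -2.0]
opening: 0.0293
grip_force: 29.8
```

Run:
```python
from h import *
env.read_camera('top'); env.read_camera('top')
held('blue')
```

```text
TCP [0.5209 0.0059 0.2173] mould [0.0014 0.0004] open 0.0294 gf 29.8 F [-0.8 -0.1 -0.8] tool y [ 0.978 -0.187  0.09 ]
 grey 1260 mould x med 0.001 y [-0.026  0.023] z [0.1844 0.187  0.1884] tool y/z [-0.0032  0.0301]
 jaw x- 1543 x [-0.0382 -0.0247 -0.0095] y [-0.0179  0.0202] z [0.1463 0.1703 0.2215]
 jaw x+ 1544 x [-0.0088  0.0164  0.0367] y [-0.0185  0.0203] z [0.1503 0.1817 0.2225]
```

>>> {"method": "servo_tool", "body": {"plan": [{"x": 0, "y": 0, "z": 0, "wx": 0.04, "wy": 0, "wz": 0, "jaw": 2.6}, {"x": 0, "y": -0.2, "z": 4, "wx": 0, "wy": 0, "wz": 0, "jaw": 2.6}, {"x": 0, "y": -0.15, "z": 3, "wx": 0, "wy": 0, "wz": 0, "jaw": 2.6}, {"x": 0, "y": -0.1, "z": 2.2, "wx": 0, "wy": 0, "wz": 0, "jaw": 2.6}, {"x": 0, "y": -0.05, "z": 1.2, "wx": 0, "wy": 0, "wz": 0, "jaw": 2.6}, {"x": 0, "y": 0, "z": 0, "wx": 0, "wy": 0, "wz": 0, "jaw": 2.6}, {"x": 0, "y": 0, "z": 0, "wx": 0, "wy": 0, "wz": 0, "jaw": 2.6}]}}

```text
clock: 45.08
position: [0.5222, 0.0047, 0.115]
tcp_rot: [2.393, 1.974, 0.05]
force: [-0.2, 0.8, -0.8]
opening: 0.0296
grip_force: 29.8
```

Run:
```python
from h import *
held('blue')
```

```text
TCP [0.5222 0.0047 0.115 ] mould [ 0.0029 -0.0006] open 0.0296 gf 29.8 F [-0.2  0.8 -0.8] tool y [ 0.98 -0.19  0.05]
 grey 1264 mould x med 0.0014 y [-0.027  0.022] z [0.0822 0.0848 0.0861] tool y/z [-0.003  0.03 ]
 jaw x- 1503 x [-0.0377 -0.0239 -0.0081] y [-0.0162  0.0194] z [0.0496 0.0716 0.1189]
 jaw x+ 1504 x [0.0095 0.0171 0.0356] y [-0.019   0.0193] z [0.0478 0.079  0.1205]
```

>>> {"method": "servo_tool", "body": {"plan": [{"x": 0, "y": -0.1, "z": 0.6, "wx": 0, "wy": 0, "wz": 0, "jaw": 2.6}, {"x": 0, "y": -0.05, "z": 0.4, "wx": 0, "wy": 0, "wz": 0, "jaw": 2.6}, {"x": 0, "y": 0, "z": 0.2, "wx": 0, "wy": 0, "wz": 0, "jaw": 2.6}, {"x": 0, "y": 0, "z": 0.2, "wx": 0, "wy": 0, "wz": 0, "jaw": 2.6}, {"x": 0, "y": 0, "z": 0, "wx": 0, "wy": 0, "wz": 0, "jaw": 2.6}]}}

```text
clock: 45.75
position: [0.5209, 0.005, 0.0998]
tcp_rot: [2.393, 1.975, 0.049]
force: [-0.6, 0.1, -1.4]
opening: 0.0293
grip_force: 29.8
```

>>> {"method": "servo_tool", "body": {"plan": [{"x": 0, "y": 0, "z": 0, "wx": 0, "wy": 0, "wz": 0, "jaw": 4.5}, {"x": 0, "y": 0, "z": 0, "wx": 0, "wy": 0, "wz": 0, "jaw": 6}, {"x": 0, "y": 0, "z": 0, "wx": 0, "wy": 0, "wz": 0, "jaw": 8}, {"x": 0, "y": 0, "z": 0, "wx": 0, "wy": 0, "wz": 0, "jaw": 9.3}, {"x": 0, "y": 0, "z": 0, "wx": 0, "wy": 0, "wz": 0, "jaw": 9.3}, {"x": 0, "y": 0, "z": -5.5, "wx": 0, "wy": 0, "wz": 0, "jaw": 9.3}, {"x": 0, "y": 0, "z": -5.5, "wx": 0.05, "wy": 0, "wz": 0, "jaw": 9.3}, {"x": 0, "y": 0, "z": 0, "wx": 0, "wy": 0, "wz": 0, "jaw": 9.3}]}}

```text
clock: 46.75
position: [0.5171, 0.006, 0.2145]
tcp_rot: [2.42, 1.997, 0.007]
force: [0.3, 0.1, -0.9]
opening: 0.0927
grip_force: 0.0
```

Run:
```python
from h import *
im,P=clipat('blue',0); ends()
grey('top',(.5654,-.4324))
go(.5654,-.4324,.18,52.7)
```

```text
grey 1101 x [-0.0251 -0.0036  0.0062] y [-0.026  0.021] z [0.0716 0.0759 0.123 ]
 grey 466 x [0.023 0.026 0.03 ] y [-0.021  0.018] z [0.1184 0.1209 0.1222]
 body x [-0.0252  0.0246] z [0.0338 0.084  0.1094]
TCP [0.5164 0.006  0.2117] [-0.003  -0.0003] F [-0.2  0.1 -0.4] 0.09277427807771234
leg [-0.1107  0.1288] [-0.0069 -0.0045 -0.0021] 685
wall [-0.11    0.1277] [0.0022 0.0046 0.0068] 663
foot [-0.1309  0.1291] [-0.0478 -0.034  -0.011 ] 4767
top 51 (array([ 583. , -408.6]), array([ 7.7, 39.9]), 52.0) z [0.075 0.098 0.102]
top 92 (array([ 564.7, -433.1]), array([14.2, 48.9]), 52.3) z [0.048 0.054 0.057]
top 45 (array([ 548.2, -455.2]), array([ 7.7, 39.4]), 50.7) z [0.097 0.1   0.102]
clock 46.9 pos [0.5153 0.0061 0.209 ] close dir -10.94 tilt 0.04 q6 0.15 open 0.0927 F [ 0.4 -0.5 -0.7]
 turn wz -1.111 q6-> -1.62 shift cm [-30.55 -31.84   2.92]
 turn wz 2.031 q6-> 1.52 shift cm [30.55 31.85  2.87]
```

Blue is seated. Now the large red clip.

>>> {"method": "servo_tool", "body": {"plan": [{"x": 0, "y": 0, "z": 0, "wx": 0, "wy": 0, "wz": -0.185, "jaw": 9.3}, {"x": 0, "y": 0, "z": 0, "wx": 0, "wy": 0, "wz": -0.185, "jaw": 9.3}, {"x": 0, "y": 0, "z": 0, "wx": 0, "wy": 0, "wz": -0.185, "jaw": 9.3}, {"x": 0, "y": 0, "z": 0, "wx": 0, "wy": 0, "wz": -0.185, "jaw": 9.3}, {"x": 0, "y": 0, "z": 0, "wx": 0, "wy": 0, "wz": -0.185, "jaw": 9.3}, {"x": 0, "y": 0, "z": 0, "wx": 0, "wy": 0, "wz": -0.185, "jaw": 9.3}, {"x": -3.8, "y": -4, "z": 0, "wx": 0, "wy": 0, "wz": 0, "jaw": 9.3}, {"x": -3.8, "y": -4, "z": 0, "wx": 0, "wy": 0, "wz": 0, "jaw": 9.3}]}}

```text
clock: 47.9
position: [0.527, -0.1045, 0.2084]
tcp_rot: [-1.003, -2.976, 0.0]
force: [1.5, 0.5, 0.5]
opening: 0.093
grip_force: 0.0
```

>>> {"method": "servo_tool", "body": {"plan": [{"x": -3.8, "y": -4, "z": 0, "wx": 0, "wy": 0, "wz": 0, "jaw": 9.3}, {"x": -3.8, "y": -4, "z": 0, "wx": 0, "wy": 0, "wz": 0, "jaw": 9.3}, {"x": -3.8, "y": -4, "z": 0, "wx": 0, "wy": 0, "wz": 0, "jaw": 9.3}, {"x": -3.8, "y": -4, "z": 0, "wx": 0, "wy": 0, "wz": 0, "jaw": 9.3}, {"x": -3.8, "y": -4, "z": 0, "wx": 0, "wy": 0, "wz": 0, "jaw": 9.3}, {"x": -3.9, "y": -3.9, "z": 2.5, "wx": 0, "wy": 0, "wz": 0, "jaw": 9.3}, {"x": 0, "y": 0, "z": 0, "wx": 0, "wy": 0, "wz": 0, "jaw": 9.3}, {"x": 0, "y": 0, "z": 0, "wx": 0, "wy": 0, "wz": 0, "jaw": 9.3}]}}

```text
clock: 48.9
position: [0.5642, -0.432, 0.1837]
tcp_rot: [-1.006, -2.975, -0.001]
force: [0.6, 0.7, 0.3]
opening: 0.093
grip_force: 0.0
```

Run:
```python
from h import *
grips((.5652,-.4325))
```

```text
660 (array([ 565.5, -433.2]), array([12.8, 48.1]), 52.9) z 0.0559
462 (array([ 547.9, -455.9]), array([ 7.9, 39.9]), 52.3) z 0.1005
448 (array([ 583.5, -410.2]), array([ 7.4, 40.1]), 52.3) z 0.1003
dist 57.92969877359972
clock 48.95 pos [ 0.5645 -0.4317  0.1847] close dir 52.68 tilt 0.03 q6 -1.61 open 0.0927 F [-0.8 -0.6  0.3]
 turn wz 0.01 q6-> -1.6 shift cm [-0.18 -0.04 10.72]
 turn wz -3.131 q6-> -4.74 shift cm [ 0.17  0.04 10.72]
```

>>> {"method": "servo_tool", "body": {"plan": [{"x": -0.2, "y": 0, "z": 5, "wx": 0, "wy": 0, "wz": 0.01, "jaw": 9.3}, {"x": 0, "y": 0, "z": 5.6, "wx": 0, "wy": 0, "wz": 0, "jaw": 9.3}, {"x": 0, "y": 0, "z": 0, "wx": 0, "wy": 0, "wz": 0, "jaw": 8}, {"x": 0, "y": 0, "z": 0, "wx": 0, "wy": 0, "wz": 0, "jaw": 6.6}, {"x": 0, "y": 0, "z": 0, "wx": 0, "wy": 0, "wz": 0, "jaw": 6}, {"x": 0, "y": 0, "z": 0, "wx": 0, "wy": 0, "wz": 0, "jaw": 5.8}, {"x": 0, "y": 0, "z": 0, "wx": 0, "wy": 0, "wz": 0, "jaw": 5.6}, {"x": 0, "y": 0, "z": 0, "wx": 0, "wy": 0, "wz": 0, "jaw": 5.6}]}}

```text
clock: 49.95
position: [0.567, -0.4351, 0.0827]
tcp_rot: [1.019, 2.967, -0.004]
force: [-2.1, -1.5, 11.9]
opening: 0.0566
grip_force: 8.2
```

>>> {"method": "servo_tool", "body": {"plan": [{"x": 0, "y": 0, "z": -0.8, "wx": 0, "wy": 0, "wz": 0, "jaw": 5.4}, {"x": 0, "y": 0, "z": -0.8, "wx": 0, "wy": 0, "wz": 0, "jaw": 5}, {"x": 0, "y": 0, "z": 0, "wx": 0, "wy": 0, "wz": 0, "jaw": 4.5}, {"x": 0, "y": 0, "z": 0, "wx": 0, "wy": 0, "wz": 0, "jaw": 4}, {"x": 0, "y": 0, "z": 0, "wx": 0, "wy": 0, "wz": 0, "jaw": 3.4}, {"x": 0, "y": 0, "z": 0, "wx": 0, "wy": 0, "wz": 0, "jaw": 2.6}, {"x": 0, "y": 0, "z": 0, "wx": 0, "wy": 0, "wz": 0, "jaw": 2.6}, {"x": 0, "y": 0, "z": 0, "wx": 0, "wy": 0, "wz": 0, "jaw": 2.6}]}}

```text
clock: 50.95
position: [0.5661, -0.4338, 0.0948]
tcp_rot: [-1.021, -2.971, -0.0]
force: [0.4, -0.5, -1.0]
opening: 0.0294
grip_force: 30.0
```

Run:
```python
from h import *
held('red'); t=M(0,.08); go(*t,.22,MY)
```

```text
TCP [ 0.5661 -0.4338  0.0948] mould [ 0.1267 -0.4234] open 0.0294 gf 30.0 F [ 0.4 -0.5 -1. ] tool y [0.615 0.789 0.   ]
 grey 1267 mould x med 0.1215 y [-0.441 -0.41 ] z [0.0592 0.0617 0.063 ] tool y/z [-0.0033  0.033 ]
 jaw x- 1817 x [0.087  0.1038 0.1143] y [-0.4658 -0.3979] z [0.0016 0.0534 0.0972]
 jaw x+ 1817 x [0.1145 0.1236 0.1573] y [-0.4701 -0.3865] z [0.0003 0.0429 0.093 ]
clock 51.0 pos [ 0.5661 -0.4338  0.0948] close dir 52.08 tilt 0.0 q6 -1.6 open 0.0293 F [ 0.3 -0.8 -1.4]
 turn wz 1.094 q6-> 0.31 shift cm [ 50.34 -12.68 -12.52]
 turn wz -2.048 q6-> -2.84 shift cm [-50.34  12.68 -12.52]
```

>>> {"method": "servo_tool", "body": {"plan": [{"x": 0, "y": 0, "z": -6.2, "wx": 0, "wy": 0, "wz": 0, "jaw": 2.6}, {"x": 0, "y": 0, "z": -6.2, "wx": 0, "wy": 0, "wz": 0, "jaw": 2.6}, {"x": 0, "y": 0, "z": 0, "wx": 0, "wy": 0, "wz": 0.182, "jaw": 2.6}, {"x": 0, "y": 0, "z": 0, "wx": 0, "wy": 0, "wz": 0.182, "jaw": 2.6}, {"x": 0, "y": 0, "z": 0, "wx": 0, "wy": 0, "wz": 0.182, "jaw": 2.6}, {"x": 0, "y": 0, "z": 0, "wx": 0, "wy": 0, "wz": 0.182, "jaw": 2.6}, {"x": 0, "y": 0, "z": 0, "wx": 0, "wy": 0, "wz": 0.182, "jaw": 2.6}, {"x": 0, "y": 0, "z": 0, "wx": 0, "wy": 0, "wz": 0.182, "jaw": 2.6}]}}

```text
clock: 52.0
position: [0.5661, -0.4338, 0.2188]
tcp_rot: [-2.421, -2.002, 0.0]
force: [-0.0, 0.6, -1.4]
opening: 0.0293
grip_force: 30.0
```

>>> {"method": "servo_tool", "body": {"plan": [{"x": 5.6, "y": -1.4, "z": 0, "wx": 0, "wy": 0, "wz": 0, "jaw": 2.6}, {"x": 5.6, "y": -1.4, "z": 0, "wx": 0, "wy": 0, "wz": 0, "jaw": 2.6}, {"x": 5.6, "y": -1.4, "z": 0, "wx": 0, "wy": 0, "wz": 0, "jaw": 2.6}, {"x": 5.6, "y": -1.4, "z": 0, "wx": 0, "wy": 0, "wz": 0, "jaw": 2.6}, {"x": 5.6, "y": -1.4, "z": 0, "wx": 0, "wy": 0, "wz": 0, "jaw": 2.6}, {"x": 5.6, "y": -1.4, "z": 0, "wx": 0, "wy": 0, "wz": 0, "jaw": 2.6}, {"x": 5.6, "y": -1.4, "z": 0, "wx": 0, "wy": 0, "wz": 0, "jaw": 2.6}, {"x": 5.6, "y": -1.4, "z": 0, "wx": 0, "wy": 0, "wz": 0, "jaw": 2.6}]}}

```text
clock: 53.0
position: [0.5371, 0.0289, 0.2191]
tcp_rot: [2.415, 2.009, 0.001]
force: [0.6, 0.1, -1.5]
opening: 0.0293
grip_force: 30.0
```

Run:
```python
from h import *
t=M(0,.08); go(*t,.22,MY)
```

```text
clock 53.0 pos [0.5371 0.0289 0.2191] close dir -10.49 tilt 0.04 q6 0.19 open 0.0293 F [ 0.6  0.1 -1.5]
 turn wz 0.002 q6-> 0.29 shift cm [ 5.4  -1.31 -0.09]
 turn wz -3.14 q6-> -2.85 shift cm [-5.4   1.31 -0.09]
```

>>> {"method": "servo_tool", "body": {"plan": [{"x": 5.3, "y": -1.3, "z": 0, "wx": 0, "wy": 0, "wz": 0, "jaw": 2.6}, {"x": 0, "y": 0, "z": 0, "wx": -0.06, "wy": 0, "wz": 0, "jaw": 2.6}, {"x": 0, "y": 0, "z": 0, "wx": 0, "wy": 0, "wz": 0, "jaw": 2.6}]}}

```text
clock: 53.38
position: [0.5339, 0.0822, 0.2192]
tcp_rot: [2.378, 1.981, 0.06]
force: [0.6, 0.3, -0.3]
opening: 0.0294
grip_force: 30.0
```

Run:
```python
from h import *
held('red')
```

```text
TCP [0.5339 0.0822 0.2192] mould [0.0002 0.0778] open 0.0294 gf 30.0 F [ 0.6  0.3 -0.3] tool y [ 0.982 -0.18   0.061]
 grey 1252 mould x med -0.0006 y [0.056 0.105] z [0.1835 0.186  0.1873] tool y/z [-0.0028  0.0331]
 jaw x- 1673 x [-0.0411 -0.0278 -0.0129] y [0.0617 0.1028] z [0.1455 0.1673 0.2066]
 jaw x+ 1674 x [-0.012   0.0159  0.0359] y [0.0627 0.1032] z [0.1457 0.1797 0.223 ]
```

>>> {"method": "servo_tool", "body": {"plan": [{"x": 0, "y": -0.05, "z": 4, "wx": 0, "wy": 0, "wz": 0, "jaw": 2.6}, {"x": 0, "y": -0.18, "z": 3, "wx": 0, "wy": 0, "wz": 0, "jaw": 2.6}, {"x": 0, "y": -0.13, "z": 2.2, "wx": 0, "wy": 0, "wz": 0, "jaw": 2.6}, {"x": 0, "y": -0.06, "z": 1, "wx": 0, "wy": 0, "wz": 0, "jaw": 2.6}, {"x": 0, "y": 0, "z": 0, "wx": 0, "wy": 0, "wz": 0, "jaw": 2.6}, {"x": 0, "y": 0, "z": 0, "wx": 0, "wy": 0, "wz": 0, "jaw": 2.6}]}}

```text
clock: 54.18
position: [0.5368, 0.0811, 0.1179]
tcp_rot: [2.379, 1.979, 0.061]
force: [0.5, -0.3, -0.4]
opening: 0.0294
grip_force: 30.0
```

Run:
```python
from h import *
held('red')
```

```text
TCP [0.5368 0.0811 0.1179] mould [0.0032 0.0773] open 0.0294 gf 30.0 F [ 0.5 -0.3 -0.4] tool y [ 0.981 -0.182  0.061]
 grey 1254 mould x med 0.0024 y [0.056 0.105] z [0.0821 0.0846 0.0859] tool y/z [-0.0028  0.0331]
 jaw x- 1584 x [-0.0356 -0.0233 -0.0089] y [0.0624 0.1024] z [0.0492 0.0696 0.115 ]
 jaw x+ 1584 x [-0.0081  0.0192  0.0382] y [0.0627 0.1027] z [0.0465 0.0785 0.1215]
```

>>> {"method": "servo_tool", "body": {"plan": [{"x": 0, "y": -0.15, "z": 0.6, "wx": 0, "wy": 0, "wz": 0, "jaw": 2.6}, {"x": 0, "y": -0.05, "z": 0.4, "wx": 0, "wy": 0, "wz": 0, "jaw": 2.6}, {"x": 0, "y": 0, "z": 0.2, "wx": 0, "wy": 0, "wz": 0, "jaw": 2.6}, {"x": 0, "y": 0, "z": 0.2, "wx": 0, "wy": 0, "wz": 0, "jaw": 2.6}, {"x": 0, "y": 0, "z": 0, "wx": 0, "wy": 0, "wz": 0, "jaw": 2.6}]}}

```text
clock: 54.85
position: [0.5351, 0.0815, 0.1026]
tcp_rot: [2.379, 1.979, 0.059]
force: [-0.0, 0.1, -1.6]
opening: 0.0296
grip_force: 30.0
```

>>> {"method": "servo_tool", "body": {"plan": [{"x": 0, "y": 0, "z": 0, "wx": 0, "wy": 0, "wz": 0, "jaw": 4.5}, {"x": 0, "y": 0, "z": 0, "wx": 0, "wy": 0, "wz": 0, "jaw": 6}, {"x": 0, "y": 0, "z": 0, "wx": 0, "wy": 0, "wz": 0, "jaw": 8}, {"x": 0, "y": 0, "z": 0, "wx": 0, "wy": 0, "wz": 0, "jaw": 9.3}, {"x": 0, "y": 0, "z": 0, "wx": 0, "wy": 0, "wz": 0, "jaw": 9.3}, {"x": 0, "y": 0, "z": -5.5, "wx": 0, "wy": 0, "wz": 0, "jaw": 9.3}, {"x": 0, "y": 0, "z": -5.5, "wx": 0.06, "wy": 0, "wz": 0, "jaw": 9.3}, {"x": -5, "y": -3.5, "z": 0, "wx": 0, "wy": 0, "wz": 0, "jaw": 9.3}]}}

```text
clock: 55.85
position: [0.4876, 0.0405, 0.217]
tcp_rot: [2.411, 2.01, 0.006]
force: [-0.3, -1.4, -0.5]
opening: 0.0928
grip_force: 0.0
```

>>> {"method": "servo_tool", "body": {"plan": [{"x": -5, "y": -3.5, "z": -1, "wx": 0, "wy": 0, "wz": 0, "jaw": 9.3}, {"x": -5, "y": -1, "z": -1, "wx": 0, "wy": 0, "wz": 0, "jaw": 9.3}, {"x": -4, "y": 0, "z": 0, "wx": 0, "wy": 0, "wz": 0, "jaw": 9.3}, {"x": 0, "y": 0, "z": 0, "wx": 0, "wy": 0, "wz": 0, "jaw": 9.3}, {"x": 0, "y": 0, "z": 0, "wx": 0, "wy": 0, "wz": 0, "jaw": 9.3}]}}

```text
clock: 56.48
position: [0.4155, -0.0893, 0.2325]
tcp_rot: [-2.416, -2.009, -0.0]
force: [-0.1, 0.5, 0.8]
opening: 0.0931
grip_force: 0.0
```

Run:
```python
from h import *
for c,y in(('green',-.08),('blue',0),('red',.08)): print(c); im,P=clipat(c,y)
cv2.imwrite('pics/w16.png',im); guide('wrist'); ends()
im,P,c=look('scene'); cv2.imwrite('pics/s16.png',im); im,P,c=look('top'); cv2.imwrite('pics/t16.png',im)
m=hsvmask(im,(172,80,20),(8,255,200))
for mm,st,ce in comps(m,60):
    p=P[mm]; p=p[np.isfinite(p[:,0])]; print(st,rect(p),np.median(p[:,2]))
```

```text
green
 grey 979 x [-0.0051  0.0045  0.0266] y [-0.101 -0.053] z [0.0726 0.0787 0.1239]
 grey 408 x [-0.0281 -0.0251 -0.0199] y [-0.102 -0.063] z [0.1202 0.1229 0.1253]
 body x [-0.0278  0.0222] z [0.0338 0.0758 0.1159]
blue
 grey 432 x [-0.0266 -0.0234 -0.0164] y [-0.025  0.017] z [0.0655 0.122  0.1233]
 grey 1190 x [-0.0045  0.01    0.0278] y [-0.026  0.019] z [0.0714 0.0762 0.1214]
 body x [-0.0277  0.0235] z [0.0338 0.0722 0.1121]
red
 grey 175 x [-0.0265 -0.0239 -0.0207] y [0.059 0.081] z [0.1194 0.1212 0.1224]
 grey 478 x [-0.0049 -0.0005  0.0056] y [0.056 0.102] z [0.0706 0.0736 0.0754]
 grey 256 x [0.0225 0.025  0.029 ] y [0.059 0.088] z [0.1169 0.1198 0.1212]
 body x [-0.0278  0.0232] z [0.0309 0.0696 0.1109]
wrist leg 863 (array([506.4,  -1.6]), array([240.3,  21.4]), 79.3) mould xy mm [[-21.1, -128.3], [-4.2, -28.6], [-1.2, 105.2]] z 0.056
   slope deg -0.0 x at y=0 -5.0
wrist foot 5295 (array([491.1,   2.2]), array([279.4,  59. ]), 83.2) mould xy mm [[-48.9, -132.8], [-34.2, -10.6], [-8.0, 126.1]] z 0.0092
   slope deg -0.65 x at y=0 -32.8
  wall x [[-2.9, -129.4], [1.9, -35.9], [9.7, 63.7]]
TCP [ 0.4156 -0.0888  0.2324] [-0.0846 -0.112 ] F [-0.6  0.5  1. ] 0.09312009537617116
leg [-0.1296  0.1094] [-0.0068 -0.0038 -0.0022] 611
wall [-0.131  0.059] [0.0021 0.0044 0.0067] 342
foot [-0.1305  0.1289] [-0.0482 -0.0344 -0.0117] 4848
[263  93  15  16 159] (array([885.1, -30.6]), array([30.9, 39.4]), 4.9) 0.07168958030113175
[ 93 209  56  14 463] (array([595.4, 380.2]), array([146.6,  22.2]), 81.7) 0.019168115424467166
[374 208  15  13  78] (array([ 583.7, -320.9]), array([24.8, 46.4]), 40.2) 0.031074427986093268
[382 214  17  14 109] (array([ 563.2, -343.6]), array([24.3, 49. ]), 42.9) 0.05044094509751226
[222 226  19   8 115] (array([547.5,  81.4]), array([43.9, 16.5]), 88.1) 0.07547887215368465
[221 237  17  10  95] (array([517.9,  86. ]), array([39.5, 19.8]), 77.0) 0.07912623967830067
```

View pics/w16.png

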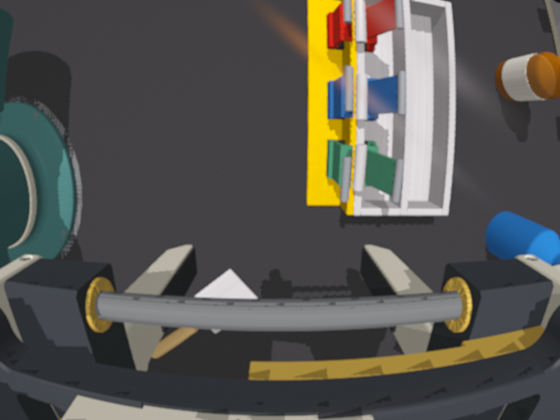

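The wrist view shows the green (350,170), blue (365,97) and red (360,22) clips all straddling the guide and wall. The guide is flush with its ends level, the tamper is in the tray, and the robot is clear. Handing in.

```bash
python3 -c "
from rig import env
print(env.job_done())"
```

```text
the job is handed in; nothing more can be done
None
```

I handed the job in at about 57 s: the tamper is in the tray, the guide is flush and level against the front wall, and the green, blue and large red clips are pushed well down over both; there was no orange clip.

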